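# Sweep the mill bed clean and hold a circlip spread at its spindle groove

### The arm

A 6-joint arm with a two-finger parallel gripper is mounted at the origin on a cart in front of the work surface, level with it; the furniture and walls round the work are solid. World frame = base frame: x ahead of the robot, y to its left, z up, the work surface at z = 0. Lengths are in m, angles in rad, forces in N, time in s.
With the tool pointing down it reaches from about 0.375 to 0.975 m from the base axis. Payload 3.8 kg.
Tool frame: the origin (TCP) lies on the centre line of the jaws, within the pads' length; the fingertips stand manip.nose_length ahead of it and the grasp point (between the pads) lies 8 mm behind it (manip.nose_length is the distance from the TCP to the fingertips, in m); z points along the fingers, y is the direction in which the jaws open and shut (so a half turn about z gives the same grasp; the last joint's range is limited). The gripper opens to 85 mm and grips with 20 to 120 N. Pads are 22 mm wide; open, the fingers measure 114 mm over their backs; the gripper's body (76 mm by 85 mm) begins 54 mm behind the grasp point. The pads swing forward as they close: fully open they stand 13 mm farther back than shut.
Start: joints at [1.18, 0.264, 1.604, -0, 1.274, -0.037], TCP at [0.234, 0.633, 0.242] pointing down, gripper open.
Joint ranges: [-2.63, 2.63], [-0.94, 2.18], [0.31, 2.57], [-1.31, 4.45], [0, 2.66], [-2.55, 2.55]. Speed limits (rad/s): [2.57, 2.57, 3.14, 3.14, 3.14, 3.14].

### API

Orientations are given as a 3x3 rotation matrix whose columns are the frame's x, y, z axes.
In Python, from bench import manip gives the robot as it stands.
- The arm moves only by the tool servo_tool, never from a script. Its argument "deltas" is a list of rows, each an object of numbers: "tx", "ty", "tz": the shift along the tool's x, y, z as a fraction of full scale; "yaw": the turn about the tool's z as a fraction of full scale; "hand": the opening, from -1 (shut) to 1 (fully open). In form: [{"tx": .., "ty": .., "tz": .., "yaw": .., "hand": ..}, ...]. A call has 1 to 12 rows; each row is the pose to reach, as a shift and turn from the pose commanded when the call began, along the tool's axes at that moment, turning the shorter way round; what a row does not reach only later rows make up. Full scale, the value 1, is 300 mm for a shift and 180 degrees for a turn. A row lasts 1/8 s, in which the tool goes at most 62.5 mm and 10.7 degrees, less where a joint would pass 70% of its speed; a pose out of reach is approached as far as the arm can. A call with a number of a shift or a turn outside -1 to 1 is refused whole. A call with a gripper value outside its range is refused whole. The fingers move at their own pace and stop on an object; "force" is the grip in N (left out, the last holds). Time passes only in rows, so rows that repeat a pose let the fingers close. It gives the time, the measured TCP pose, the force and the opening at its end, in the units of the state.
- manip.observe(): the state, without advancing time (a new reading comes with each control period).
- manip.snapshot(name): name is "scene" or "top"; returns the picture (420x560x3 uint8, blue, green, red); there is no depth.
- manip.camera_model(name): a dict with "K" (3x3 intrinsics, pixels), "k1" (the pictures are not rectified: a ray, as slopes to the right and down, at radius r is drawn at 1 + k1 r^2 times it, then the intrinsics apply), "camera_from_world" (4x4, takes a point from world to camera coordinates). Camera axes: x right, y up, looking along -z (the intrinsics and any distortion apply to the point x, -y, -z); pixel columns grow to the right and rows downward; lengths in m; the calibration is good to about 2 mm. A picture is of the moment at which its call begins. camera_model takes no time and is no camera call.
- manip.hand_in(): hands the job in, once; it reports no verdict.
The state is a dict: "t": time; "joint_positions": joint angles; "qd": joint speeds; "joint_efforts": joint torques, N m; "ee_pos": TCP position; "orientation": TCP orientation; "wrist_force": force on the tool from outside, world axes, zero at the start; "ft_torque": the same for the moment, N m; "finger_gap": finger opening in m.
Only numpy, scipy, OpenCV 4.12 (cv2) and the standard library are available. Lean on these libraries where they do the work, as an engineer would, in place of code of your own. Each camera call takes 0.05 s, during which the arm holds its last target.

### The job

I am rebuilding the head of our sample mill. Take the wooden bench brush and sweep the three stone chips off the bed into the catch tray in front of it (with the brush, not the fingers, so that no grit gets into the bearing), stand the brush back on the worktop, then lift the green circlip pliers off their rest, squeeze the handles to the stop so that the circlip on their tips spreads, and slide it level down over the spindle to its groove just above the bearing, without forcing it and without disturbing the two jars or the hook spanner nearby. Finish holding it there: keep the handles squeezed and the spread ring at the groove, not pressed on the bearing, so that I can check it before it is allowed to snap in.

Things in the scene. Friction and masses are not known exactly. Their poses are not given: they have to be found in the camera images.
- mill: Fixed mill head, blue-grey casting with a bare metal bed. Origin on the spindle axis at worktop level, z up, tray side -x (x roughly away from the robot). mm: bed x -90..90, y -75..120, top z 40. Bearing block 76 x 76 round the axis, top z 66, four screw heads at (+-29, +-29) to z 72. Two studs at (+-78, -63) to z 54.
- lane (a point): Point on the bed (mill frame 0, 76, 40 mm), middle of the strip where the chips lie, axes as mill. The strip is free for y 38..114 beside the bearing block, with a lip 6 mm thick, 9 mm high along its left edge (y 114..120), and is open at both ends x -90 and 90. Sweep towards -x.
- tray (a point): Centre of the floor of the open steel catch tray fixed in front of the bed's -x end, axes as mill (mill frame -136.5, 76, 7 mm). Tray outside: 90 mm (x) by 110 mm (y), walls 3 mm, rim 30 mm above the worktop, so 10 mm lower than the bed; it begins at mill x -92.
- groove (a point): On the spindle axis, mid height of the circlip groove, 70.5 mm above the worktop; z up. Steel spindle diameter 32 mm, its end 18 mm above this point with a 3 mm chamfer. Groove 3 mm wide, darker. The flat steel face of the bearing's inner race (radius 20.5 mm) lies 2.5 mm below this point: a ring resting on it is 1.25 mm below groove centre.
- chip_1: Angular grey-brown stone chip about 18 mm wide, 14 mm high, 12 g, on the bed. Origin at the centre of its underside as it lies at the start. The three chips start with centres at x -64..28, y 62..90 mm in the mill's frame, at least 20 mm apart in x.
- chip_2: As chip_1, 12 mm high.
- chip_3: As chip_1, 13 mm high.
- brush: Wooden bench brush, about 90 g, standing on its dark bristles. Origin at the bristle tips under the middle of the head, z up, handle towards -x. Bristles 58 x 20 mm (x, y), 36 mm high, stiff. Wooden head above them 62 x 24 mm, z 36..56: grip it from above across its 24 mm width. Handle to x -128 mm, 19 mm wide, z 41..57.
- pliers: External circlip pliers with down-bent tips and two green grips, 0.21 kg, lying level on pliers_rest; the circlip is already on their tips. Origin at the pivot, mid thickness (45 mm up at the start), z up, x towards the tips. Grips x -34..-126 mm, z -7.5..7.5. Jaws above the ring: z -5..5, reaching x 62 mm. The ring is the lowest part.
- grips (a point): Point midway between the two grips, 70 mm behind the pivot, mid height; axes as pliers. Here the grips measure 56 mm over their outsides (along y) when relaxed and 37 mm when squeezed to the stop, where they are parallel. A spring resists with about 6 N per grip at the start, 16 N at the stop.
- ring_center (a point): Centre of the ring when spread, at its mid plane: pliers frame x 76, z -26 mm; z along the ring's axis. Dark steel circlip 2.5 mm thick, about 4 mm broad; its far end lies 21 mm ahead. It cannot slip off or tilt on the tips. Inner diameter 30 mm relaxed (too small for the spindle), 34.4 mm at the stop.
- squeeze (a joint): Swing of each pliers lever in rad: 0 relaxed, ring closed; 0.136 at the stop, ring fully spread. Grows as the grips are squeezed together. The ring passes over the spindle above about 0.09.
- pliers_rest: Fixed grey plastic rest under the pliers, same axes, origin on the worktop below the pivot. Base plate x -135..25, y -30..30 mm, 5 mm thick; post 20 x 26 mm below the pivot; cross bar x -114..-126, y -48..48 mm below the grip ends, with end horns to z 46 mm. Pliers rest on tops at z 37.5 mm; free room for fingers between post and bar.
- sample_jar: White plastic sample jar, diameter 42 mm, 78 mm high, bystander; origin under its centre.
- hook_spanner: Steel hook spanner 203 x 77 x 6 mm lying flat, bystander; origin under its middle.
- blue_cap_jar: Sample jar with a blue cap, diameter 51 mm, 104 mm high, bystander; origin under its centre.
Not all that is in view belongs to the job. Of the things that look like the brush, the middle-sized one is meant.

How it is judged:
On the way:
1. all three stone chips have been swept off the bed into the catch tray while the pliers still lie on their rest (x of chip_1 in the frame of mill between -0.185 and -0.088 m and y of chip_1 in the frame of mill between 0.018 and 0.134 m and height (world z) of each of chip_1, chip_2, chip_3 below 0.034 m and x of chip_2 in the frame of mill between -0.185 and -0.088 m and y of chip_2 in the frame of mill between 0.018 and 0.134 m and x of chip_3 in the frame of mill between -0.185 and -0.088 m and y of chip_3 in the frame of mill between 0.018 and 0.134 m and distance between pliers and pliers_rest below 0.06 m), for 0.2 s.
At the end, for the whole second after the job is handed in: Pliers held still and squeezed (over 0.105 rad, 5 N), off the rest; ring within 3.5 mm of the spindle axis, 3 mm of groove height, 0.1 rad of level, under 12 N on the mill. Chips in the tray; brush released, standing on the worktop (horizontal distance between ring_center and groove below 0.0035 m and z of ring_center in the frame of groove between -0.003 and 0.003 m and angle between the z axis of ring_center and the z axis of groove, either way round below 0.1 rad and value of joint squeeze above 0.105 rad and contact force between the fingers and pliers above 5 N and contact force between pliers and mill below 12 N and contact force between pliers and pliers_rest below 0.3 N and linear speed of each of pliers, brush below 0.02 m/s and x of chip_1 in the frame of mill between -0.185 and -0.088 m and y of chip_1 in the frame of mill between 0.018 and 0.134 m and height (world z) of each of chip_1, chip_2, chip_3 below 0.034 m and x of chip_2 in the frame of mill between -0.185 and -0.088 m and y of chip_2 in the frame of mill between 0.018 and 0.134 m and x of chip_3 in the frame of mill between -0.185 and -0.088 m and y of chip_3 in the frame of mill between 0.018 and 0.134 m and height (world z) of brush below 0.012 m and angle between brush's own z axis and vertical below 0.2 rad and contact force between brush and mill below 0.3 N and contact force between brush and the fingers below 0.3 N); the arm keeps its last pose, push and grip.
It fails at once if a chip is touched with the fingers (contact force between the fingers and chip_1 above 0.5 N or contact force between the fingers and chip_2 above 0.5 N or contact force between the fingers and chip_3 above 0.5 N).
It fails at once if the pliers or ring are forced against the mill (over 60 N) (contact force between pliers and mill above 60 N).
It fails at once if a jar or the hook spanner is moved by more than 25 mm (distance of any of sample_jar, hook_spanner, blue_cap_jar from where it was at the start of the episode above 0.025 m).
It also fails if it takes over 54 s, if anything falls off the work surface, if the arm or the gripper's body presses on something with over 40 N, if the wrist force passes 120 N, or if a joint passes its speed limit or range.

## Working session

There is one attempt and no reset: what is moved stays moved. The work goes in short steps, Python scripts to look and compute and a tool call to move; the robot and the scene stay as the last step left them, time stands still between calls to the robot, and variables do not carry over. Pictures are saved under pics/ and viewed, and the job is handed in when it is done.

Besides the shell and the picture viewer there is one more tool, called after "Emit:" as name([rows], argument=value, ...), one row to a line, values as JSON. servo_tool: Moves the arm, as the interface text tells. Its arguments: {"type":"object","properties":{"deltas":{"type":"array"},"force":{"type":"number"}},"required":["deltas"]}

```bash
ls; mkdir -p pics; python3 - <<'E'
from bench import manip
import cv2,json
print(manip.observe()); print(manip.nose_length)
for n in("scene","top"):
    im=manip.snapshot(n); cv2.imwrite(f"pics/{n}0.png",im)
    print(n,manip.camera_model(n))
E
```

```text
pics
{'t': 0.0, 'joint_positions': array([ 1.18009484e+00,  2.64762985e-01,  1.60539719e+00, -1.09542273e-06,
        1.27371690e+00, -3.69073637e-02]), 'qd': array([ 0.00202133, -0.00129623,  0.00113171, -0.00030402, -0.00197673,
       -0.00106159]), 'joint_efforts': array([-5.30516681e-04, -5.15130186e+01, -3.67300344e+01, -1.57410163e-04,
        1.31087413e-02, -1.79335944e-05]), 'ee_pos': array([0.23359098, 0.63252159, 0.24094287]), 'orientation': array([[-9.38065032e-01,  3.46458136e-01, -8.69024574e-04],
       [ 3.46459216e-01,  9.38062657e-01, -2.11267258e-03],
       [ 8.32468974e-05, -2.28290584e-03, -9.99997391e-01]]), 'wrist_force': array([-1.51842896, -0.58287039, -1.07617049]), 'ft_torque': array([ 0.05814351,  0.04339235, -0.02881247]), 'finger_gap': 0.08553786349239414}
0.011
scene {'K': array([[393.11173703,   0.        , 281.21822969],
       [  0.        , 393.11173703, 211.1686675 ],
       [  0.        ,   0.        ,   1.        ]]), 'k1': -0.03585952544708784, 'camera_from_world': array([[ 0.68601759, -0.72743261, -0.01488843, -0.34262322],
       [ 0.44621057,  0.40446727,  0.79831219, -0.30327988],
       [-0.57469644, -0.55429958,  0.60205978, -0.7317378 ],
       [ 0.        ,  0.        ,  0.        ,  1.        ]])}
top {'K': array([[522.11411818,   0.        , 274.40631129],
       [  0.        , 522.11411818, 210.34943789],
       [  0.        ,   0.        ,   1.        ]]), 'k1': -0.00823200866741434, 'camera_from_world': array([[-0.0034653 , -0.99995394,  0.00895083, -0.01114881],
       [ 0.98180662, -0.00170278,  0.18987593, -0.53902891],
       [-0.18985194,  0.00944597,  0.98176729, -1.53749959],
       [ 0.        ,  0.        ,  0.        ,  1.        ]])}
```

View pics/scene0.png

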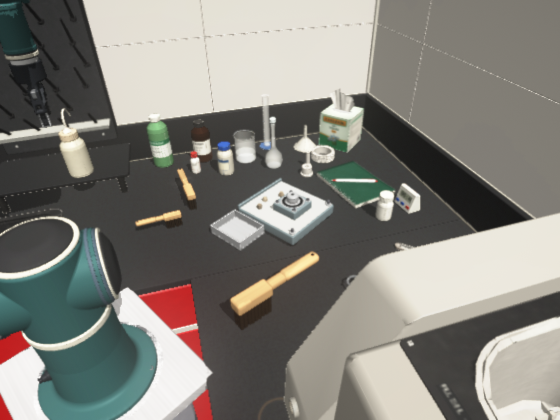

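View pics/top0.png

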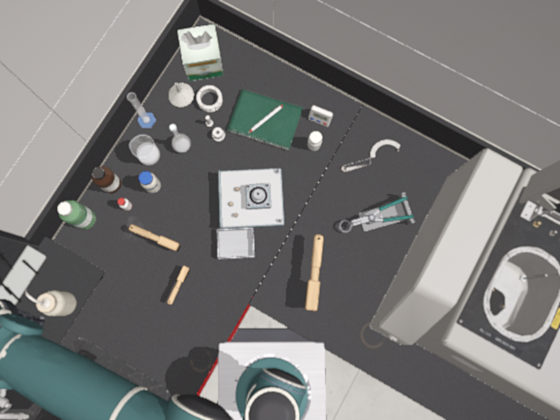

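```bash
cat > h.py <<'E'
from bench import manip
import numpy as np, cv2
def px(name,P):
    m=manip.camera_model(name);T=m["camera_from_world"];P=np.atleast_2d(P)
    c=P@T[:3,:3].T+T[:3,3]; s=np.c_[c[:,0]/-c[:,2],-c[:,1]/-c[:,2]]
    r2=(s**2).sum(1,keepdims=True); s=s*(1+m["k1"]*r2)
    K=m["K"]; return np.c_[s[:,0]*K[0,0]+K[0,2],s[:,1]*K[1,1]+K[1,2]]
def ray(name,uv):
    m=manip.camera_model(name);T=m["camera_from_world"];K=m["K"];uv=np.atleast_2d(np.array(uv,float))
    d=(uv-K[:2,2])/K[0,0]; s=d.copy()
    for _ in range(10): s=d/(1+m["k1"]*(s**2).sum(1,keepdims=True))
    D=np.c_[s[:,0],-s[:,1],-np.ones(len(s))]@T[:3,:3]
    return -T[:3,:3].T@T[:3,3],D
def at(name,uv,z):
    o,D=ray(name,uv); return o+D*((z-o[2])/D[:,2])[:,None]
def crop(im,x0,y0,x1,y1,f,fn):
    cv2.imwrite(fn,cv2.resize(im[y0:y1,x0:x1],None,fx=f,fy=f,interpolation=cv2.INTER_CUBIC))
E
python3 - <<'E'
from h import *
im=cv2.imread('pics/top0.png')
crop(im,110,210,210,310,6,'pics/c_brush.png')
crop(im,205,155,295,265,5,'pics/c_mill.png')
crop(im,325,180,425,245,8,'pics/c_pl.png')
for a,z in [((129,228),.05),((179,244),.05),((186,268),.05),((170,303),.05),((319,236),.05),((312,309),.05)]: print(a,at('top',a,z))
E
```

```text
(129, 228) [[0.48576683 0.42699619 0.05      ]]
(179, 244) [[0.43681171 0.27454479 0.05      ]]
(186, 268) [[0.3648107 0.2514833 0.05     ]]
(170, 303) [[0.26218784 0.29561536 0.05      ]]
(319, 236) [[ 0.46016726 -0.14701873  0.05      ]]
(312, 309) [[ 0.24347998 -0.12216912  0.05      ]]
```

View pics/c_brush.png

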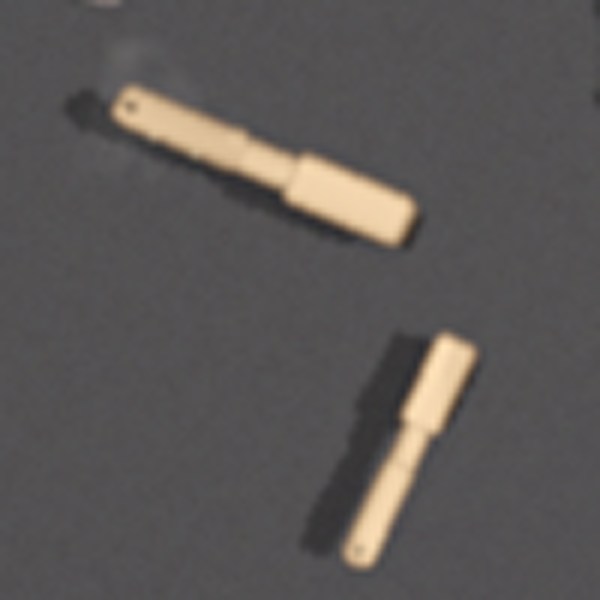

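View pics/c_mill.png

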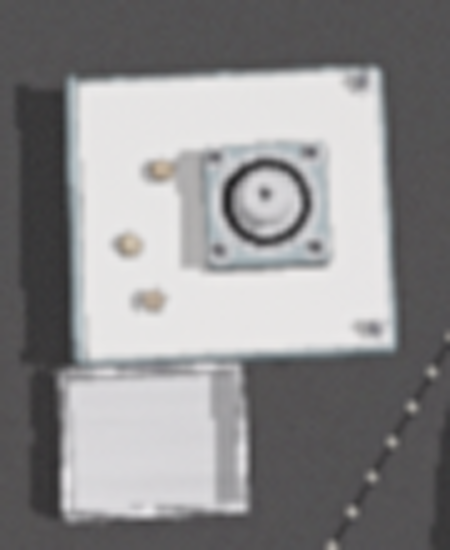

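View pics/c_pl.png

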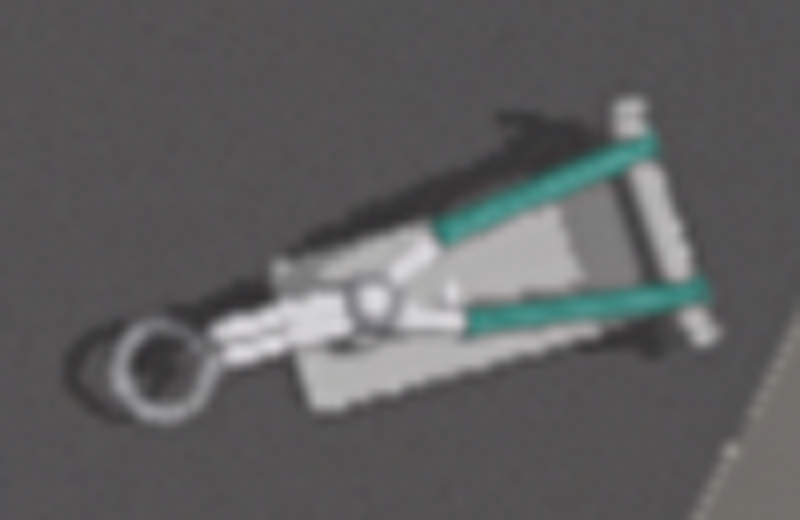

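```bash
cat >> h.py <<'E'
from scipy.optimize import least_squares
def tf(p,L):
    L=np.atleast_2d(np.array(L,float)); c,s=np.cos(p[2]),np.sin(p[2])
    return np.c_[p[0]+c*L[:,0]-s*L[:,1],p[1]+s*L[:,0]+c*L[:,1],L[:,2]]
def fit(obs,p0):
    # obs: list (cam, local xyz m, uv)
    def r(p):
        return np.concatenate([(px(o[0],tf(p,o[1]))[0]-o[2]) for o in obs])
    s=least_squares(r,p0,loss='soft_l1'); return s.x,s.fun.reshape(-1,2)
E
python3 - <<'E'
from h import *
O=np.array([205,155])
f=lambda x,y:(O+np.array([x,y])/5-0.0)
B=[(.09,.12),(.09,-.075),(-.09,-.075),(-.09,.12)]
obs=[('top',(*b,.04),f(*u)) for b,u in zip(B,[(72,76),(380,68),(396,352),(78,362)])]
p,r=fit(obs,[.6,.05,0]); print(p,np.round(r,2))
obs+= [('top',(*b,.066),f(*u)) for b,u in zip([(.038,.038),(.038,-.038),(-.038,-.038),(-.038,.038)],[(202,152),(325,143),(330,263),(206,268)])]
p,r=fit(obs,p); print(p,np.round(r,2))
im=cv2.imread('pics/scene0.png')
crop(im,200,170,340,250,5,'pics/s_mill.png')
crop(im,340,230,440,300,6,'pics/s_pl.png')
E
```

```text
[0.58218009 0.03570045 0.03411924] [[-0.23  0.22]
 [ 0.81 -0.31]
 [-0.02 -0.11]
 [-0.4   0.17]]
[0.58117962 0.03625723 0.03507758] [[-0.45  0.57]
 [ 0.6  -0.02]
 [-0.17  0.19]
 [-0.56  0.53]
 [ 0.01 -1.32]
 [ 0.36 -0.4 ]
 [ 0.29  0.05]
 [-0.08 -0.04]]
```

View pics/s_mill.png

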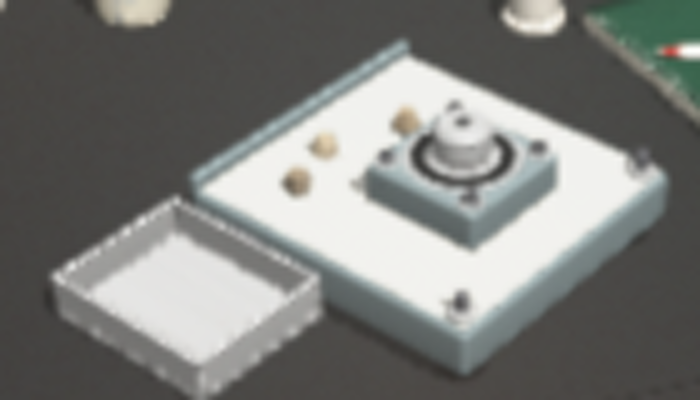

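View pics/s_pl.png

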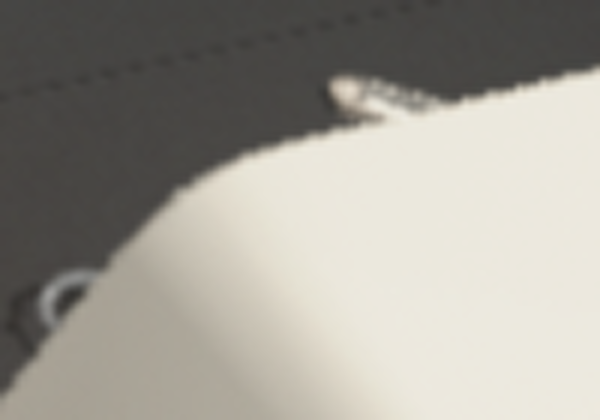

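```bash
python3 - <<'E'
from h import *
O=np.array([205,155]);f=lambda x,y:(O+np.array([x,y])/5-.4)
S=np.array([200,170]);g=lambda x,y:(S+np.array([x,y])/5-.4)
obs=[('top',(*b,z),f(*u)) for b,z,u in zip([(.09,.12),(.09,-.075),(-.09,-.075),(-.09,.12)],[.049,.04,.04,.049],[(69,76),(380,68),(396,352),(78,362)])]
obs+= [('top',(*b,.066),f(*u)) for b,u in zip([(.038,-.038),(-.038,-.038),(-.038,.038)],[(325,143),(330,263),(206,268)])]
obs+=[('scene',L,g(*u)) for L,u in [((.09,-.075,.04),(666,175)),((-.09,-.075,.04),(463,335)),((-.09,.12,.049),(193,178)),((.09,.12,.049),(405,42)),((-.038,-.038,.066),(472,213)),((.038,-.038,.066),(557,155)),((-.038,.038,.066),(368,172))]]
for sel in('top','scene',''):
    p,r=fit([o for o in obs if sel in o[0]],[.58,.036,.035]); print(sel,p,np.round(r,2).tolist())
th=np.linspace(0,2*np.pi,40)
def draw(name,src,box,F,fn):
    im=cv2.imread(src); x0,y0,x1,y1=box
    im=cv2.resize(im[y0:y1,x0:x1],None,fx=F,fy=F,interpolation=cv2.INTER_CUBIC)
    def poly(L,c):
        q=(px(name,tf(p,L))-[x0,y0]+.5)*F-.5
        cv2.polylines(im,[np.round(q).astype(np.int32)],False,c,1,cv2.LINE_AA)
    rect=lambda a,b,c,d,z:[(a,c,z),(b,c,z),(b,d,z),(a,d,z),(a,c,z)]
    poly(rect(-.09,.09,-.075,.12,.04),(0,0,255)); poly(rect(-.038,.038,-.038,.038,.066),(0,200,0))
    poly(rect(-.1815,-.0915,.021,.131,.03),(255,0,255))
    for R,z,c in((.013,.0885,(255,0,0)),(.016,.0855,(255,0,0)),(.0205,.068,(0,255,255))):
        poly([(R*np.cos(t),R*np.sin(t),z) for t in th],c)
    cv2.imwrite(fn,im)
draw('top','pics/top0.png',(205,155,295,265),7,'pics/o_top.png')
draw('scene','pics/scene0.png',(200,170,340,250),5,'pics/o_sc.png')
draw('top','pics/top0.png',(240,175,280,215),14,'pics/o_top2.png')
E
```

```text
top [0.58234455 0.03756595 0.04114923] [[-0.31, 0.07], [0.4, -0.11], [-0.03, 0.06], [-0.68, 0.32], [0.25, -0.44], [0.33, -0.0], [-0.04, 0.06]]
scene [0.58499548 0.03932093 0.04401422] [[1.19, -0.15], [0.12, 0.83], [-1.16, -0.34], [-0.27, -0.42], [0.12, 1.26], [1.09, -0.39], [-1.17, -1.59]]
 [0.58306433 0.03790439 0.04285776] [[-0.47, -0.09], [0.24, -0.38], [-0.09, -0.22], [-0.73, 0.15], [0.12, -0.69], [0.24, -0.26], [-0.12, -0.16], [1.19, 0.39], [-0.03, 1.47], [-1.33, 0.14], [-0.32, 0.0], [0.0, 1.83], [1.04, 0.14], [-1.3, -1.08]]
```

View pics/o_top.png

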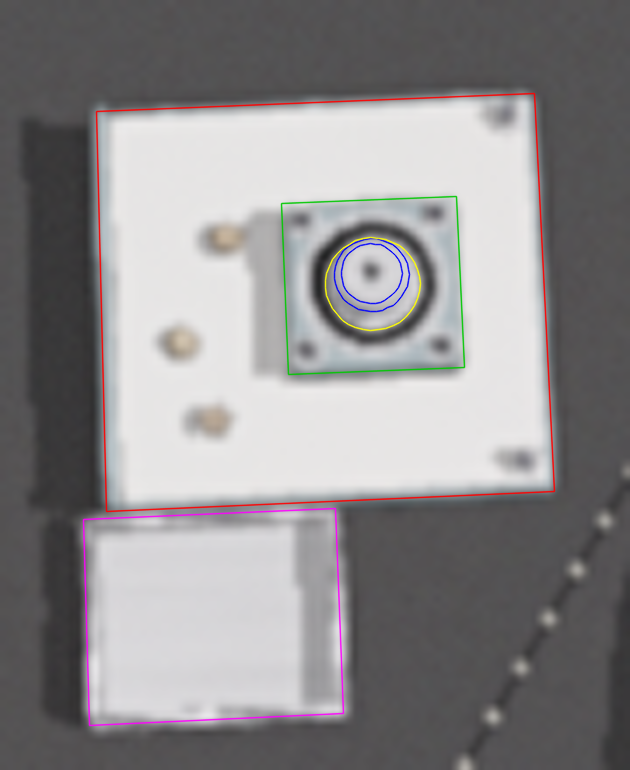

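View pics/o_sc.png

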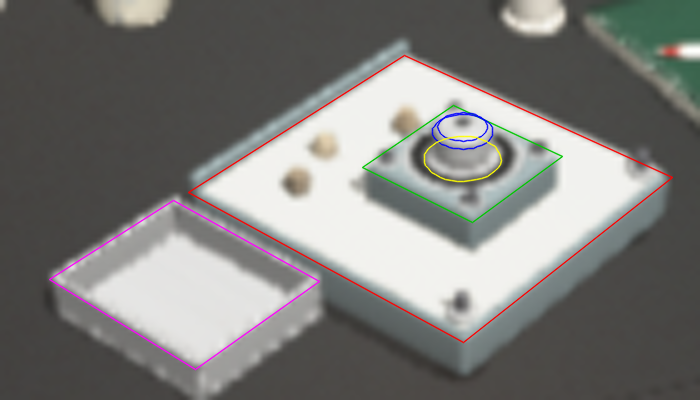

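View pics/o_top2.png

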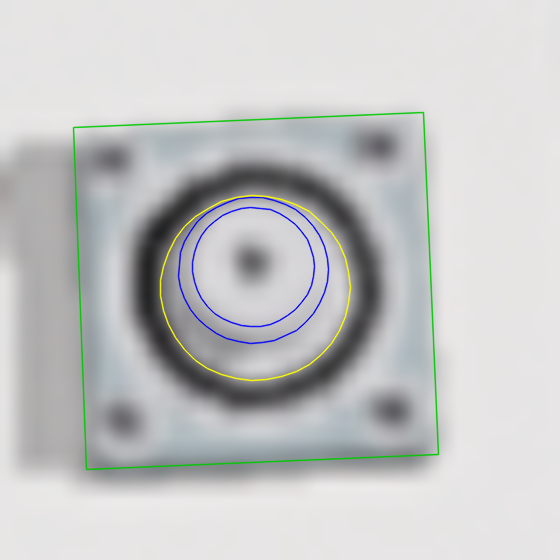

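```bash
python3 - <<'E'
from h import *
M=[.5832,.0377,.042]
def loc(p,P):
    c,s=np.cos(p[2]),np.sin(p[2]); d=P[:,:2]-p[:2]; return np.c_[d@[c,s],d@[-s,c]]
for u in [(228,237),(180,342),(215,420)]:
    w=at('top',np.array([205,155])+np.array(u)/7-.4,.046); print('chip',w,loc(M,w))
O=np.array([110,210]);f=lambda x,y:O+np.array([x,y])/6-.4
c=[(.031,.012),(.031,-.012),(-.031,-.012),(-.031,.012)]
obs=[('top',(*a,.056),f(*u)) for a,u in zip(c,[(415,196),(402,248),(285,203),(308,154)])]+[('top',(-.128,0,.057),f(116,105))]
for o in obs: print(at('top',o[2],.056))
p,r=fit(obs,[.44,.3,-1.9]);print('brush',p,np.round(r,2).tolist())
O=np.array([325,180]);f2=lambda x,y:O+np.array([x,y])/8-.4
print('pivot',at('top',f2(373,300),.05),'ring',at('top',f2(165,370),.0195))
a,b=at('top',f2(655,147),.0525),at('top',f2(705,290),.0525);print('ends',a,b,np.linalg.norm(a-b),(a+b)/2)
E
```

```text
chip [[0.6089312  0.10176696 0.046     ]] [[0.02839853 0.06293007]]
chip [[0.5618182  0.12226631 0.046     ]] [[-0.0178122   0.08538951]]
chip [[0.52710972 0.10659933 0.046     ]] [[-0.0531479   0.07119367]]
[[0.4412714  0.27435983 0.056     ]]
[[0.41522777 0.28001412 0.056     ]]
[[0.43789023 0.33905325 0.056     ]]
[[0.46254582 0.32851614 0.056     ]]
[[0.48755518 0.42570067 0.056     ]]
brush [ 0.43943496  0.3056657  -1.94810856] [[0.62, 0.7], [-0.4, -0.54], [0.07, -0.6], [-0.52, 0.18], [0.24, 0.26]]
pivot [[ 0.51787494 -0.30736914  0.05      ]] ring [[ 0.49601048 -0.2317555   0.0195    ]]
ends [[ 0.57676994 -0.4174804   0.0525    ]] [[ 0.52105177 -0.43370072  0.0525    ]] 0.058031135561873434 [[ 0.54891086 -0.42559056  0.0525    ]]
```

```bash
cat >> h.py <<'E'
def go(P,az=None):
    s=manip.observe(); R=s['orientation']; d=R.T@(np.array(P)-s['ee_pos'])/.3
    a0=np.arctan2(R[1,1],R[0,1]); y=0
    if az is not None: y=-((az-a0+np.pi)%(2*np.pi)-np.pi)/np.pi
    print('t%.2f'%s['t'],'tx %.4f ty %.4f tz %.4f yaw %.4f'%(*d,y),'rows',np.linalg.norm(d*.3)/.0625,abs(y)*180/10.7,'gap',s['finger_gap'])
E
python3 - <<'E'
from h import *
go([.4394,.3057,.13],-.377)
E
```

```text
t0.10 tx -1.0210 ty -0.7838 tz 0.3719 yaw 0.5074 rows 6.431036705594229 8.535578398686036 gap 0.08533527189208395
```

Emit:
servo_tool([
  {"tx":-0.5,"ty":-0.39,"tz":0.1,"yaw":0.25,"hand":0},
  {"tx":-1.0,"ty":-0.77,"tz":0.2,"yaw":0.507,"hand":0},
  {"tx":-1.0,"ty":-0.77,"tz":0.2,"yaw":0.507,"hand":0},
  {"tx":-1.0,"ty":-0.77,"tz":0.2,"yaw":0.507,"hand":0},
  {"tx":-1.0,"ty":-0.77,"tz":0.2,"yaw":0.507,"hand":0},
  {"tx":-1.0,"ty":-0.77,"tz":0.3,"yaw":0.507,"hand":0},
  {"tx":-1.0,"ty":-0.78,"tz":0.37,"yaw":0.507,"hand":0},
  {"tx":-1.0,"ty":-0.78,"tz":0.37,"yaw":0.507,"hand":0},
  {"tx":-1.0,"ty":-0.78,"tz":0.37,"yaw":0.507,"hand":0},
  {"tx":-1.0,"ty":-0.78,"tz":0.37,"yaw":0.507,"hand":0},
])

```text
t: 1.35
ee_pos: [0.4339, 0.3094, 0.1308]
orientation: [[0.366, 0.93, -0.001], [0.93, -0.366, -0.001], [-0.001, -0.001, -1.0]]
wrist_force: [0.7, -0.2, -0.4]
finger_gap: 0.0428
```

```bash
python3 - <<'E'
from h import *
print(manip.observe())
go([.4394,.3057,.042],-.377)
im=manip.snapshot('top');crop(im,90,190,230,330,5,'pics/t1.png')
E
```

```text
{'t': 1.35, 'joint_positions': array([5.72595706e-01, 9.54457555e-02, 2.01886799e+00, 4.59148025e-05,
       1.02832798e+00, 9.47654348e-01]), 'qd': array([ 0.00655643, -0.00384202, -0.00567454, -0.00080376,  0.00143036,
       -0.03359824]), 'joint_efforts': array([-1.41100385e-01, -3.81415951e+01, -3.27649498e+01, -5.59375520e-03,
        8.36533145e-03,  3.26628070e-01]), 'ee_pos': array([0.43391903, 0.30936123, 0.1307614 ]), 'orientation': array([[ 3.66348796e-01,  9.30477159e-01, -9.03051732e-04],
       [ 9.30477228e-01, -3.66349343e-01, -5.35354817e-04],
       [-8.28967838e-04, -6.44142480e-04, -9.99999449e-01]]), 'wrist_force': array([ 0.73548724, -0.20613954, -0.42553761]), 'ft_torque': array([-0.01542073, -0.02930481, -0.01948204]), 'finger_gap': 0.04282336792087198}
t1.35 tx -0.0044 ty 0.0217 tz 0.2959 yaw 0.0006 rows 1.4240926725720897 0.010267011440162921 gap 0.04282336792087198
```

View pics/t1.png

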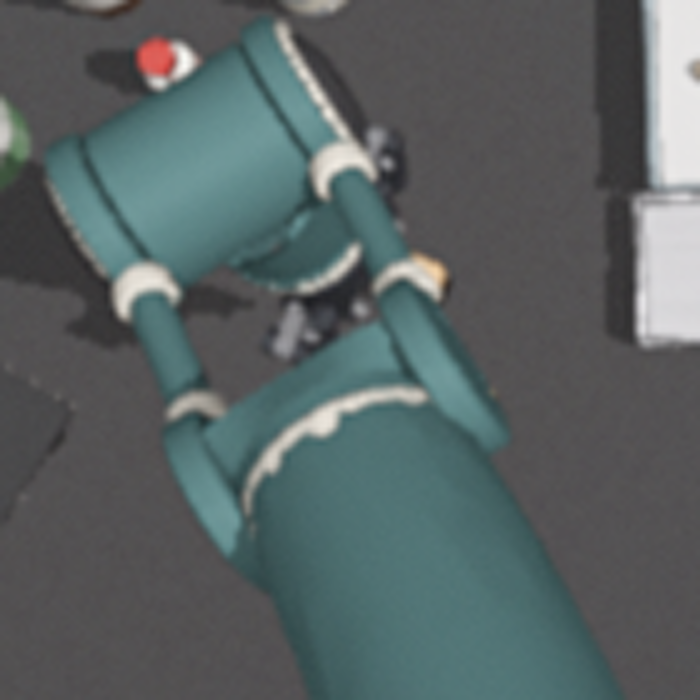

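Emit:
servo_tool([
  {"tx":-0.0044,"ty":0.022,"tz":0.1,"hand":0},
  {"tx":-0.0044,"ty":0.022,"tz":0.23,"hand":0},
  {"tx":-0.0044,"ty":0.022,"tz":0.296,"hand":0},
  {"tx":-0.0044,"ty":0.022,"tz":0.296,"hand":0},
  {"tx":-0.0044,"ty":0.022,"tz":0.296,"hand":-0.8},
  {"tx":-0.0044,"ty":0.022,"tz":0.296,"hand":-0.8},
  {"tx":-0.0044,"ty":0.022,"tz":0.296,"hand":-0.8},
  {"tx":-0.0044,"ty":0.022,"tz":0.296,"hand":-0.8},
], force=50)

```text
invalid input at $.deltas[0]: expected keys tx, ty, tz, yaw, hand
```

Emit:
servo_tool([
  {"tx":-0.0044,"ty":0.022,"tz":0.1,"yaw":0,"hand":0},
  {"tx":-0.0044,"ty":0.022,"tz":0.23,"yaw":0,"hand":0},
  {"tx":-0.0044,"ty":0.022,"tz":0.296,"yaw":0,"hand":0},
  {"tx":-0.0044,"ty":0.022,"tz":0.296,"yaw":0,"hand":0},
  {"tx":-0.0044,"ty":0.022,"tz":0.296,"yaw":0,"hand":-0.8},
  {"tx":-0.0044,"ty":0.022,"tz":0.296,"yaw":0,"hand":-0.8},
  {"tx":-0.0044,"ty":0.022,"tz":0.296,"yaw":0,"hand":-0.8},
  {"tx":-0.0044,"ty":0.022,"tz":0.296,"yaw":0,"hand":-0.8},
], force=50)

```text
t: 2.4
ee_pos: [0.4407, 0.3066, 0.0436]
orientation: [[0.367, 0.93, 0.002], [0.93, -0.367, 0.001], [0.002, 0.001, -1.0]]
wrist_force: [-0.8, 1.1, 3.7]
finger_gap: 0.023
```

```bash
python3 - <<'E'
from h import *
im=manip.snapshot('scene');crop(im,100,140,340,260,3,'pics/s2.png')
s=manip.observe();print(s['t'],s['ee_pos'],s['wrist_force'],s['finger_gap'])
E
```

```text
2.45 [0.44064023 0.30662255 0.04364796] [-0.81003686 -1.08249873  5.69753747] 0.02304685495246074
```

View pics/s2.png

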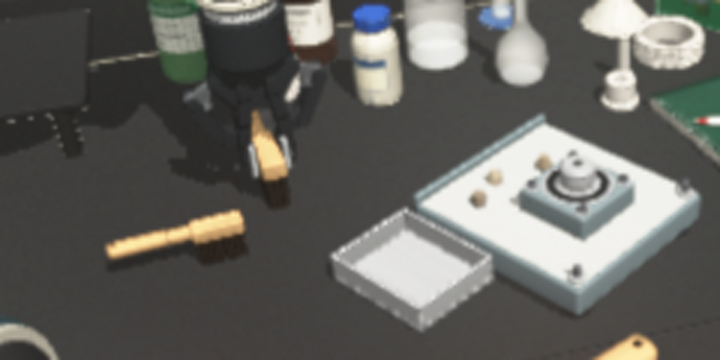

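```bash
python3 - <<'E'
from h import *
M=[.5832,.0377,.042]
print(tf(M,[(.064,.075,0),(-.105,.075,0),(.03,.075,0)]))
go([.4407,.3066,.2],.042)
go([*tf(M,[(.064,.075,0)])[0,:2],.2],.042)
print(at('top',[(149,178),(314,140),(383,160),(345,167)],.0))
E
```

```text
[[0.64399449 0.11532107 0.        ]
 [0.47514352 0.10822516 0.        ]
 [0.61002447 0.11389349 0.        ]]
t2.45 tx 0.0009 ty 0.0008 tz -0.5212 yaw -0.1330 rows 2.501632859063019 2.2369296652622435 gap 0.02304685495246074
t2.45 tx -0.3436 ty 0.8652 tz -0.5208 yaw -0.1330 rows 5.119879333138629 2.2369296652622435 gap 0.02304685495246074
[[ 0.65437528  0.38506073  0.        ]
 [ 0.78033299 -0.14181457  0.        ]
 [ 0.71310837 -0.36244037  0.        ]
 [ 0.68991827 -0.23949442  0.        ]]
```

Emit:
servo_tool([
  {"tx":0,"ty":0,"tz":-0.2,"yaw":0,"hand":-0.8},
  {"tx":0,"ty":0,"tz":-0.4,"yaw":0,"hand":-0.8},
  {"tx":0,"ty":0,"tz":-0.52,"yaw":-0.04,"hand":-0.8},
  {"tx":-0.08,"ty":0.2,"tz":-0.52,"yaw":-0.09,"hand":-0.8},
  {"tx":-0.15,"ty":0.38,"tz":-0.52,"yaw":-0.133,"hand":-0.8},
  {"tx":-0.22,"ty":0.56,"tz":-0.52,"yaw":-0.133,"hand":-0.8},
  {"tx":-0.29,"ty":0.74,"tz":-0.52,"yaw":-0.133,"hand":-0.8},
  {"tx":-0.344,"ty":0.865,"tz":-0.52,"yaw":-0.133,"hand":-0.8},
  {"tx":-0.344,"ty":0.865,"tz":-0.45,"yaw":-0.133,"hand":-0.8},
  {"tx":-0.344,"ty":0.865,"tz":-0.35,"yaw":-0.133,"hand":-0.8},
  {"tx":-0.344,"ty":0.865,"tz":-0.25,"yaw":-0.133,"hand":-0.8},
  {"tx":-0.344,"ty":0.865,"tz":-0.25,"yaw":-0.133,"hand":-0.8},
])

```text
t: 3.95
ee_pos: [0.639, 0.1151, 0.1127]
orientation: [[-0.043, 0.999, -0.009], [0.999, 0.043, -0.001], [-0.001, -0.009, -1.0]]
wrist_force: [-0.8, -0.0, -0.2]
finger_gap: 0.0233
```

```bash
python3 - <<'E'
from h import *
im=manip.snapshot('scene');crop(im,180,130,350,255,4,'pics/s3.png')
s=manip.observe();print(s['ee_pos'],s['wrist_force'],s['finger_gap'])
go([.644,.1153,.085],.042)
E
```

```text
[0.64087369 0.11528861 0.11513699] [ 0.5188513   0.12824719 -0.97455844] 0.023174664885693287
t4.00 tx -0.0004 ty 0.0109 tz 0.1004 yaw 0.0002 rows 0.4847794584377067 0.004010105087844362 gap 0.023174664885693287
```

View pics/s3.png

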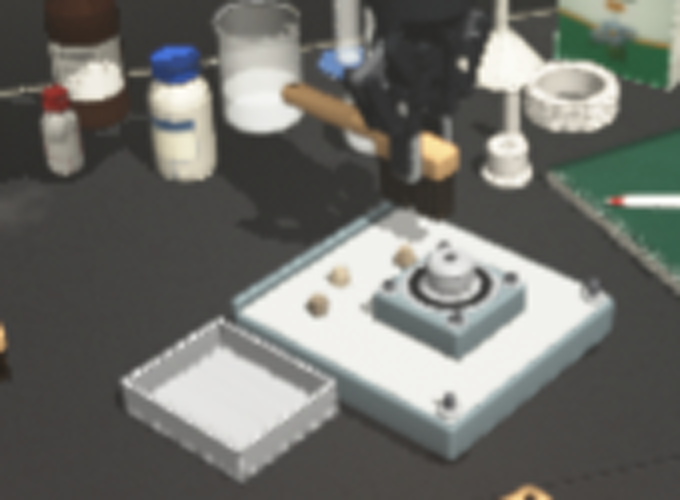

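Emit:
servo_tool([
  {"tx":0,"ty":0.007,"tz":0.05,"yaw":0,"hand":-0.8},
  {"tx":0,"ty":0.007,"tz":0.095,"yaw":0,"hand":-0.8},
  {"tx":0,"ty":0.007,"tz":0.1,"yaw":0,"hand":-0.8},
  {"tx":0,"ty":0.007,"tz":0.1,"yaw":0,"hand":-0.8},
])

```text
t: 4.5
ee_pos: [0.6454, 0.1149, 0.0873]
orientation: [[-0.042, 0.999, -0.0], [0.999, 0.042, -0.0], [0.0, -0.0, -1.0]]
wrist_force: [-0.5, -0.8, -0.9]
finger_gap: 0.0231
```

```bash
python3 - <<'E'
from h import *
im=manip.snapshot('scene');crop(im,220,140,340,230,6,'pics/s4.png')
s=manip.observe();print(s['ee_pos'],s['wrist_force'],s['finger_gap'])
go([.4751,.1082,.085],.042)
E
```

```text
[0.64573671 0.1149499  0.08776188] [ 0.4375319  -0.16724291 -1.04394064] 0.02337086805819791
t4.55 tx 0.0014 ty -0.5692 tz 0.0089 yaw -0.0000 rows 2.732679885661945 0.0002502232785714587 gap 0.02337086805819791
```

View pics/s4.png

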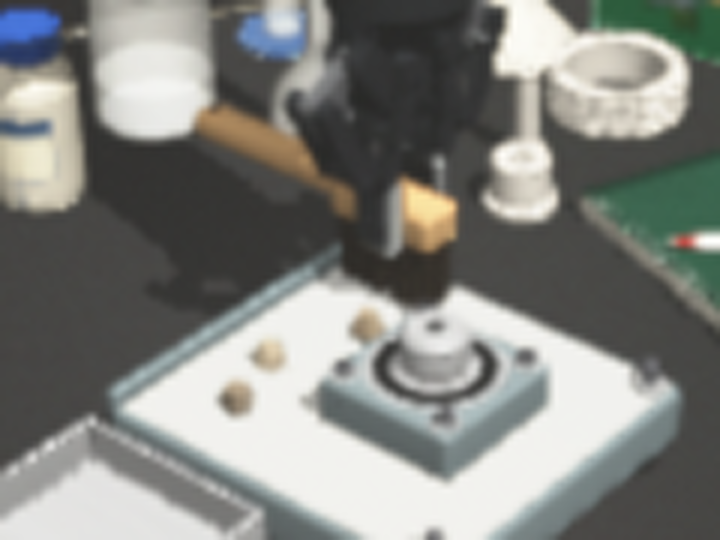

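Emit:
servo_tool([
  {"tx":0,"ty":-0.03,"tz":0.0075,"yaw":0,"hand":-0.8},
  {"tx":0,"ty":-0.08,"tz":0.0075,"yaw":0,"hand":-0.8},
  {"tx":0,"ty":-0.13,"tz":0.0075,"yaw":0,"hand":-0.8},
  {"tx":0,"ty":-0.18,"tz":0.0075,"yaw":0,"hand":-0.8},
  {"tx":0,"ty":-0.23,"tz":0.0075,"yaw":0,"hand":-0.8},
  {"tx":0,"ty":-0.28,"tz":0.0075,"yaw":0,"hand":-0.8},
  {"tx":0,"ty":-0.33,"tz":0.0075,"yaw":0,"hand":-0.8},
  {"tx":0,"ty":-0.38,"tz":0.0075,"yaw":0,"hand":-0.8},
])

```text
t: 5.55
ee_pos: [0.5307, 0.1101, 0.0853]
orientation: [[-0.042, 0.999, 0.0], [0.999, 0.042, -0.0], [-0.0, 0.0, -1.0]]
wrist_force: [2.1, 0.8, -0.2]
finger_gap: 0.0232
```

```bash
python3 - <<'E'
from h import *
im=manip.snapshot('scene');crop(im,190,140,340,250,5,'pics/s5.png')
s=manip.observe();print(s['ee_pos'],s['wrist_force'],s['finger_gap'])
go([.4751,.1082,.085],.042)
E
```

```text
[0.5283059  0.10997332 0.08476711] [-2.63762635 -0.72130841 -1.10661016] 0.02296206974380352
t5.60 tx 0.0016 ty -0.1774 tz -0.0002 yaw 0.0001 rows 0.8517751866339679 0.0013553695005787403 gap 0.02296206974380352
```

View pics/s5.png

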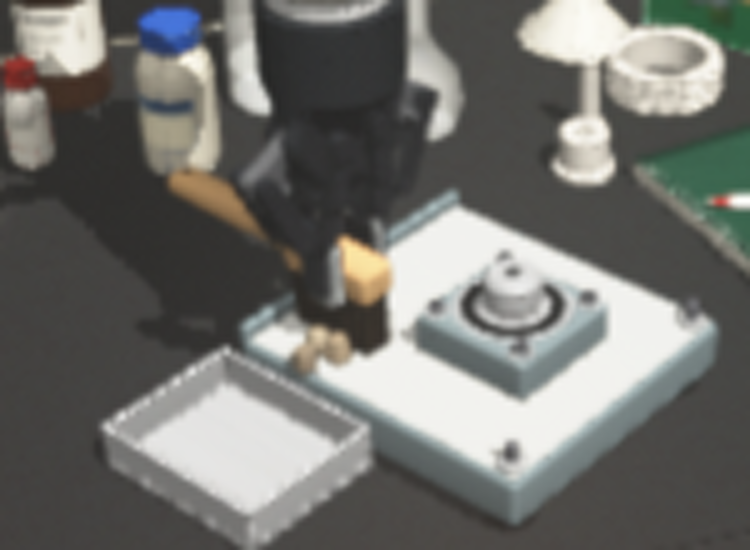

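Emit:
servo_tool([
  {"tx":0,"ty":-0.05,"tz":0,"yaw":0,"hand":-0.8},
  {"tx":0,"ty":-0.1,"tz":0,"yaw":0,"hand":-0.8},
  {"tx":0,"ty":-0.15,"tz":0,"yaw":0,"hand":-0.8},
  {"tx":0,"ty":-0.2,"tz":0,"yaw":0,"hand":-0.8},
  {"tx":0,"ty":-0.2,"tz":0,"yaw":0,"hand":-0.8},
])

```text
t: 6.22
ee_pos: [0.4701, 0.1075, 0.0849]
orientation: [[-0.042, 0.999, -0.001], [0.999, 0.042, -0.0], [-0.0, -0.001, -1.0]]
wrist_force: [0.3, -0.6, -2.1]
finger_gap: 0.0228
```

```bash
python3 - <<'E'
from h import *
im=manip.snapshot('scene');crop(im,190,140,340,250,5,'pics/s6.png')
s=manip.observe();print(s['ee_pos'],s['wrist_force'],s['finger_gap'])
E
```

```text
[0.47121472 0.1076432  0.08528758] [-0.18061682  0.0938541  -1.06491597] 0.023112426105243715
```

View pics/s6.png

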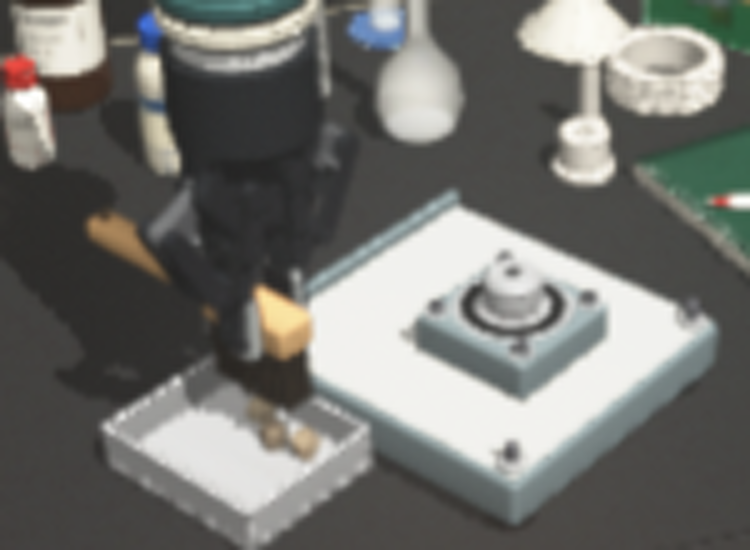

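```bash
python3 - <<'E'
from h import *
go([.455,.30,.14],.042)
go([.455,.30,.0445],.042)
E
```

```text
t6.28 tx 0.6429 ty -0.0268 tz -0.1824 yaw 0.0001 rows 3.210283703680449 0.0014474437825072177 gap 0.023112426105243715
t6.28 tx 0.6429 ty -0.0270 tz 0.1360 yaw 0.0001 rows 3.156815969759323 0.0014474437825072177 gap 0.023112426105243715
```

Emit:
servo_tool([
  {"tx":0,"ty":0,"tz":-0.15,"yaw":0,"hand":-0.8},
  {"tx":0.15,"ty":-0.01,"tz":-0.18,"yaw":0,"hand":-0.8},
  {"tx":0.33,"ty":-0.02,"tz":-0.18,"yaw":0,"hand":-0.8},
  {"tx":0.5,"ty":-0.027,"tz":-0.18,"yaw":0,"hand":-0.8},
  {"tx":0.62,"ty":-0.027,"tz":-0.12,"yaw":0,"hand":-0.8},
  {"tx":0.643,"ty":-0.027,"tz":0,"yaw":0,"hand":-0.8},
  {"tx":0.643,"ty":-0.027,"tz":0.08,"yaw":0,"hand":-0.8},
  {"tx":0.643,"ty":-0.027,"tz":0.12,"yaw":0,"hand":-0.8},
  {"tx":0.643,"ty":-0.027,"tz":0.12,"yaw":0,"hand":-0.8},
])

```text
t: 7.4
ee_pos: [0.4553, 0.2997, 0.0485]
orientation: [[-0.042, 0.999, -0.001], [0.999, 0.042, -0.001], [-0.001, -0.001, -1.0]]
wrist_force: [-0.1, 0.4, -1.1]
finger_gap: 0.023
```

```bash
python3 - <<'E'
from h import *
s=manip.observe();print(s['ee_pos'],s['wrist_force'],s['finger_gap'])
go([.455,.30,.0442],.042)
E
```

```text
[0.45525238 0.29968801 0.04851633] [-0.10794537  0.39619707 -1.1242785 ] 0.02304323588260673
t7.40 tx 0.0011 ty -0.0008 tz 0.0144 yaw -0.0001 rows 0.06935905025134169 0.0015154152970254305 gap 0.02304323588260673
```

Emit:
servo_tool([
  {"tx":0,"ty":0,"tz":0.015,"yaw":0,"hand":-0.8},
  {"tx":0,"ty":0,"tz":0.015,"yaw":0,"hand":-0.8},
  {"tx":0,"ty":0,"tz":0.015,"yaw":0,"hand":0},
  {"tx":0,"ty":0,"tz":0.015,"yaw":0,"hand":0},
  {"tx":0,"ty":0,"tz":0.015,"yaw":0,"hand":0},
  {"tx":0,"ty":0,"tz":-0.05,"yaw":0,"hand":0},
  {"tx":0,"ty":0,"tz":-0.2,"yaw":0,"hand":0},
  {"tx":0,"ty":0,"tz":-0.4,"yaw":0,"hand":0},
  {"tx":0,"ty":0,"tz":-0.5,"yaw":0,"hand":1},
])

```text
t: 8.52
ee_pos: [0.457, 0.301, 0.2034]
orientation: [[-0.042, 0.999, 0.005], [0.999, 0.042, 0.003], [0.003, 0.005, -1.0]]
wrist_force: [-0.0, 0.3, 0.7]
finger_gap: 0.0593
```

```bash
python3 - <<'E'
from h import *
im=manip.snapshot('scene');crop(im,130,120,340,255,3.5,'pics/s7.png')
s=manip.observe();print(s['ee_pos'],s['wrist_force'],s['finger_gap'])
P=np.array([.518,-.3075]);a=1.837
for r in (.07,): print(P-r*np.array([np.cos(a),np.sin(a)]))
go([.536,-.375,.2],.266)
E
```

```text
[0.45855778 0.30195884 0.20695092] [1.32463547 0.90647006 2.75156434] 0.0669329153475839
[ 0.53641495 -0.37503436]
t8.57 tx -2.2655 ty 0.1627 tz 0.0131 yaw -0.0713 rows 10.90255178244399 1.19899100348274 gap 0.0669329153475839
```

View pics/s7.png

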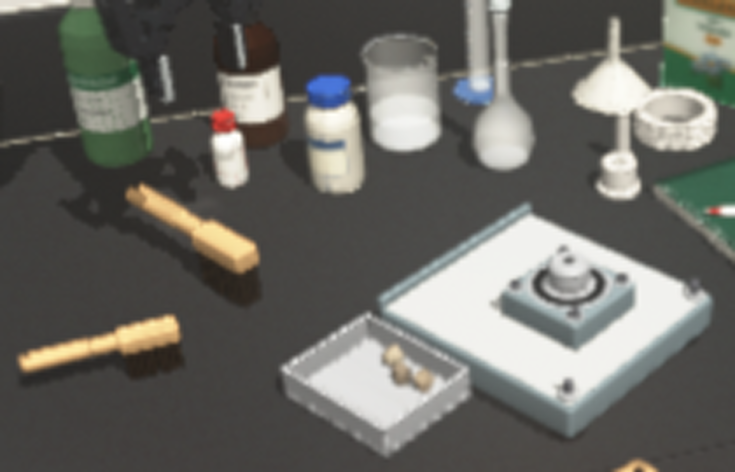

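Emit:
servo_tool([
  {"tx":-0.2,"ty":0.02,"tz":0,"yaw":0,"hand":1},
  {"tx":-0.4,"ty":0.03,"tz":0,"yaw":-0.02,"hand":1},
  {"tx":-0.6,"ty":0.05,"tz":0,"yaw":-0.04,"hand":1},
  {"tx":-0.8,"ty":0.06,"tz":0,"yaw":-0.06,"hand":1},
  {"tx":-1.0,"ty":0.07,"tz":0,"yaw":-0.071,"hand":1},
])

```text
t: 9.2
ee_pos: [0.4888, -0.0006, 0.1991]
orientation: [[-0.264, 0.965, 0.0], [0.965, 0.264, 0.0], [-0.0, 0.0, -1.0]]
wrist_force: [0.1, -0.4, -0.3]
finger_gap: 0.0852
```

```bash
python3 - <<'E'
from h import *
im=cv2.imread('pics/top0.png')
# pliers fit overlay
O=np.array([325,180]);f2=lambda x,y:O+np.array([x,y])/8-.4
def ov(p,fn,F=9,box=(330,185,420,240)):
    x0,y0,x1,y1=box
    c=cv2.resize(im[y0:y1,x0:x1],None,fx=F,fy=F,interpolation=cv2.INTER_CUBIC)
    def poly(L,col):
        q=(px('top',tf(p,L))-[x0,y0]+.5)*F-.5; cv2.polylines(c,[np.round(q).astype(np.int32)],False,col,1,cv2.LINE_AA)
    th=np.linspace(0,6.3,40)
    for R in(.015,.019): poly([(.0755+R*np.cos(t),R*np.sin(t),.0195) for t in th],(0,0,255))
    rect=lambda a,b,cc,d,z:[(a,cc,z),(b,cc,z),(b,d,z),(a,d,z),(a,cc,z)]
    poly(rect(-.135,.025,-.03,.03,.005),(0,255,255)); poly(rect(-.126,-.114,-.048,.048,.0375),(255,0,255))
    poly([(-.135,0,.045),(.1,0,.045)],(0,255,0)); poly([(-.07,-.028,.045),(-.07,.028,.045)],(255,0,0)); poly([(.006*np.cos(t),.006*np.sin(t),.052) for t in th],(0,255,0))
    cv2.imwrite(fn,c)
ov([.518,-.3075,1.837],'pics/o_pl.png')
go([.536,-.375,.2],.266)
E
```

```text
t9.20 tx -1.2452 ty -0.1772 tz -0.0031 yaw 0.0002 rows 6.037048922251463 0.0038868470038679803 gap 0.08515099798243471
```

View pics/o_pl.png

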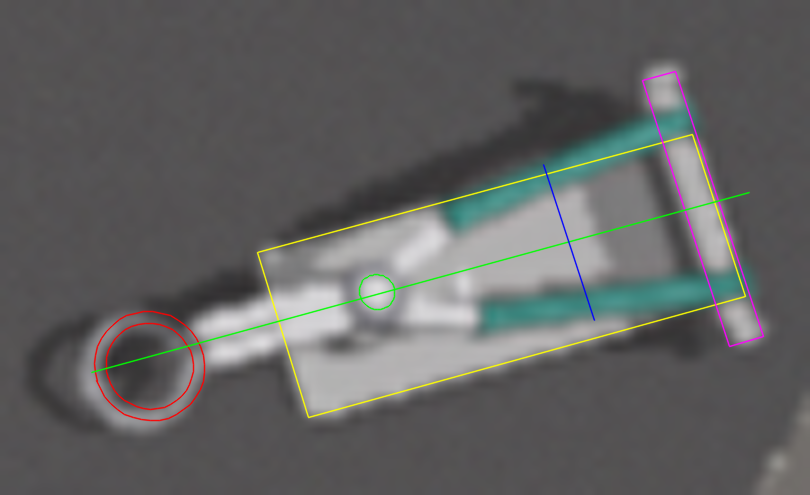

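Emit:
servo_tool([
  {"tx":-0.2,"ty":-0.03,"tz":0,"yaw":0,"hand":1},
  {"tx":-0.4,"ty":-0.06,"tz":0,"yaw":0,"hand":1},
  {"tx":-0.6,"ty":-0.09,"tz":0,"yaw":0,"hand":1},
  {"tx":-0.8,"ty":-0.12,"tz":0,"yaw":0,"hand":1},
  {"tx":-0.95,"ty":-0.14,"tz":0,"yaw":0,"hand":1},
])

```text
t: 9.82
ee_pos: [0.5229, -0.2874, 0.1988]
orientation: [[-0.261, 0.965, -0.0], [0.965, 0.261, -0.0], [-0.0, -0.0, -1.0]]
wrist_force: [0.1, -0.3, 0.9]
finger_gap: 0.0854
```

```bash
python3 - <<'E'
from h import *
im=manip.snapshot('top');crop(im,200,130,560,400,2.2,'pics/t8.png')
go([.5364,-.375,.12],.266)
E
```

```text
t9.88 tx -0.2757 ty -0.0301 tz 0.2646 yaw -0.0012 rows 1.8399836247967036 0.019973869202462753 gap 0.08552898696804823
```

View pics/t8.png

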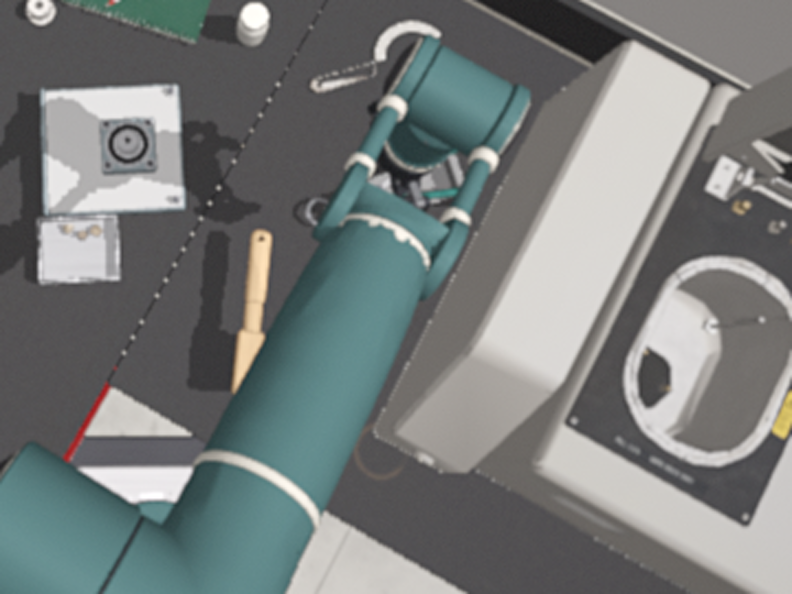

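```bash
python3 - <<'E'
from h import *
def tri(a,b):
    o1,d1=ray('top',a);o2,d2=ray('scene',b);d1=d1[0]/np.linalg.norm(d1);d2=d2[0]/np.linalg.norm(d2)
    A=np.c_[d1,-d2];t=np.linalg.lstsq(A,o2-o1,rcond=None)[0];return o1+d1*t[0],np.linalg.norm(o1+d1*t[0]-o2-d2*t[1])
print(tri((459,322),(408,342)))
for z in(0,.1,.2,.3,.4):
    print(z,at('top',np.array([(632,40),(470,350),(378,430)])/2.2+[200,130],z).round(3).tolist())
im=cv2.imread('pics/scene0.png');cv2.imwrite('pics/s0b.png',cv2.resize(im[190:,260:],None,fx=2.5,fy=2.5))
im=cv2.imread('pics/top0.png');cv2.imwrite('pics/t0b.png',cv2.resize(im[120:380,360:],None,fx=2.5,fy=2.5))
E
```

```text
(array([ 0.20995497, -0.45649587,  0.32363833]), np.float64(0.0027235110900936336))
0 [[0.753, -0.703, 0.0], [0.302, -0.439, 0.0], [0.194, -0.306, 0.0]]
0.1 [[0.721, -0.659, 0.1], [0.298, -0.412, 0.1], [0.197, -0.287, 0.1]]
0.2 [[0.689, -0.615, 0.2], [0.294, -0.384, 0.2], [0.199, -0.268, 0.2]]
0.3 [[0.657, -0.571, 0.3], [0.29, -0.357, 0.3], [0.202, -0.249, 0.3]]
0.4 [[0.625, -0.528, 0.4], [0.286, -0.329, 0.4], [0.205, -0.23, 0.4]]
```

View pics/s0b.png

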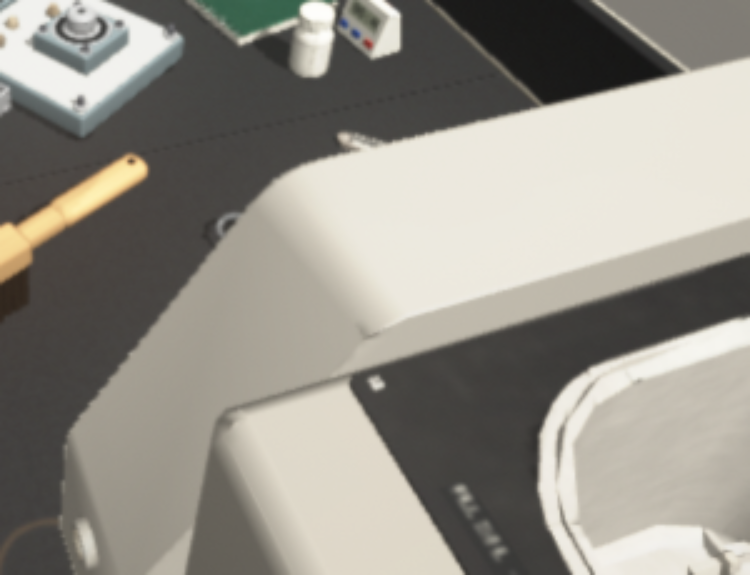

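View pics/t0b.png

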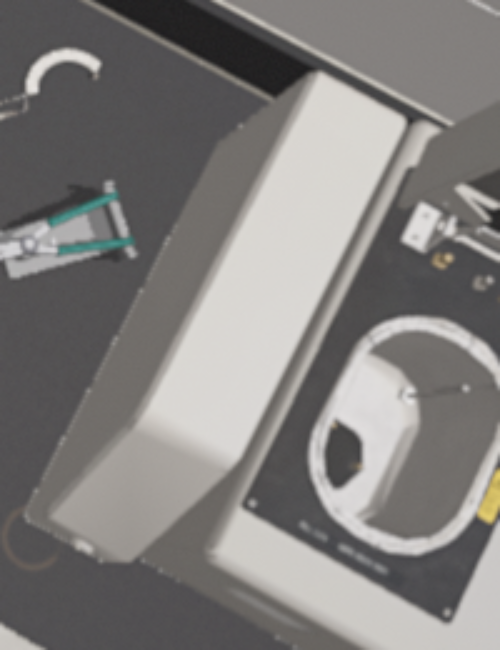

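Emit:
servo_tool([
  {"tx":-0.1,"ty":-0.01,"tz":0.05,"yaw":0,"hand":1},
  {"tx":-0.2,"ty":-0.02,"tz":0.15,"yaw":0,"hand":1},
  {"tx":-0.275,"ty":-0.03,"tz":0.26,"yaw":0,"hand":1},
  {"tx":-0.275,"ty":-0.03,"tz":0.26,"yaw":0,"hand":1},
  {"tx":-0.275,"ty":-0.03,"tz":0.26,"yaw":0,"hand":1},
])

```text
t: 10.5
ee_pos: [0.5362, -0.3663, 0.1215]
orientation: [[-0.262, 0.965, -0.0], [0.965, 0.262, 0.0], [0.0, 0.0, -1.0]]
wrist_force: [0.2, 0.4, 0.5]
finger_gap: 0.0855
```

```bash
python3 - <<'E'
from h import *
im=manip.snapshot('top');crop(im,300,150,460,270,5,'pics/t9.png')
print(manip.observe()['wrist_force'])
go([.5364,-.375,.036],.266)
E
```

```text
[0.10321915 0.85111523 0.31805556]
t10.55 tx -0.0270 ty -0.0087 tz 0.2881 yaw -0.0002 rows 1.3896654659410983 0.00290345680156924 gap 0.08567744099441889
```

View pics/t9.png

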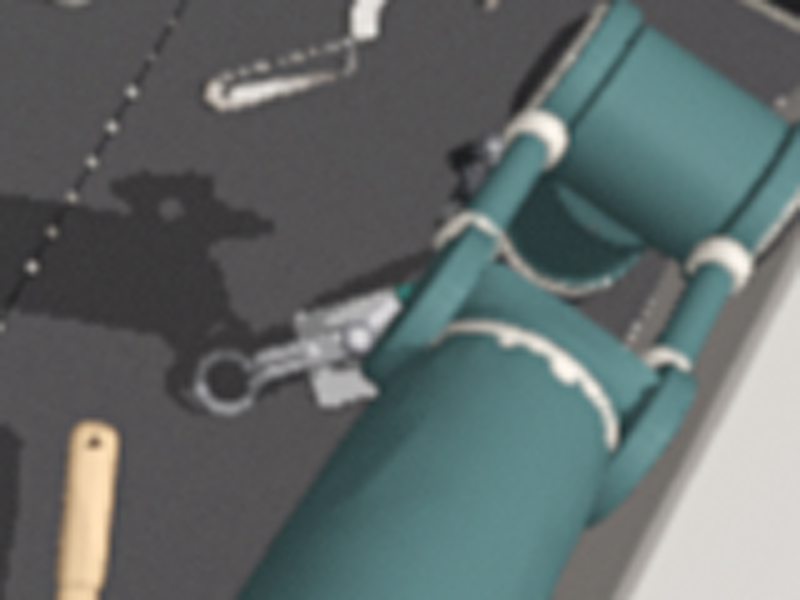

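Emit:
servo_tool([
  {"tx":-0.027,"ty":-0.009,"tz":0.08,"yaw":0,"hand":1},
  {"tx":-0.027,"ty":-0.009,"tz":0.16,"yaw":0,"hand":1},
  {"tx":-0.027,"ty":-0.009,"tz":0.22,"yaw":0,"hand":1},
  {"tx":-0.027,"ty":-0.009,"tz":0.25,"yaw":0,"hand":1},
  {"tx":-0.027,"ty":-0.009,"tz":0.25,"yaw":0,"hand":1},
])

```text
t: 11.18
ee_pos: [0.5356, -0.375, 0.0461]
orientation: [[-0.262, 0.965, -0.0], [0.965, 0.262, 0.0], [0.0, -0.0, -1.0]]
wrist_force: [-0.6, -0.1, 0.2]
finger_gap: 0.0855
```

```bash
python3 - <<'E'
from h import *
s=manip.observe();print(s['ee_pos'],s['wrist_force'],s['finger_gap'])
go([.5364,-.375,.036],.266)
E
```

```text
[ 0.53556389 -0.374951    0.04608245] [-0.56972831 -0.05112442  0.21148981] 0.08546489932395987
t11.18 tx -0.0009 ty 0.0027 tz 0.0336 yaw -0.0002 rows 0.1618747944498383 0.002707404283513878 gap 0.08546489932395987
```

Emit:
servo_tool([
  {"tx":0,"ty":0.002,"tz":0.033,"yaw":0,"hand":1},
  {"tx":0,"ty":0.002,"tz":0.033,"yaw":0,"hand":0.4},
  {"tx":0,"ty":0.002,"tz":0.033,"yaw":0,"hand":0.4},
  {"tx":0,"ty":0.002,"tz":0.033,"yaw":0,"hand":0.3},
  {"tx":0,"ty":0.002,"tz":0.033,"yaw":0,"hand":0.25},
  {"tx":0,"ty":0.002,"tz":0.033,"yaw":0,"hand":0.2},
  {"tx":0,"ty":0.002,"tz":0.033,"yaw":0,"hand":0.2},
], force=60)

```text
t: 12.05
ee_pos: [0.537, -0.3764, 0.038]
orientation: [[-0.262, 0.965, 0.002], [0.965, 0.262, -0.002], [-0.003, 0.001, -1.0]]
wrist_force: [-1.4, -1.1, 7.5]
finger_gap: 0.0517
```

```bash
python3 - <<'E'
from h import *
s=manip.observe();print(s['ee_pos'],s['wrist_force'],s['ft_torque'],s['finger_gap'])
im=manip.snapshot('top');crop(im,310,170,410,245,8,'pics/t10.png')
E
```

```text
[ 0.53698669 -0.37639806  0.03801495] [-1.44654587 -1.0689      7.49043771] [-0.16554844  0.27636264  0.1200704 ] 0.05169081373703316
```

View pics/t10.png

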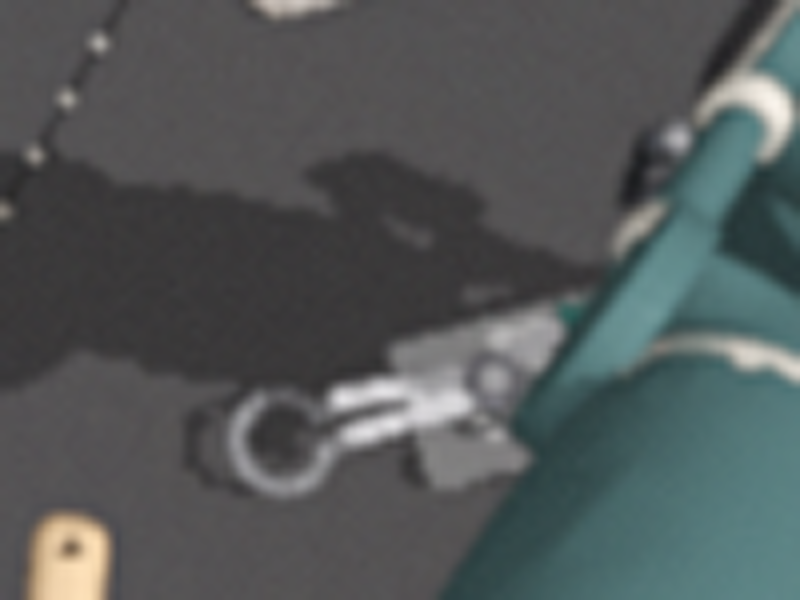

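Emit:
servo_tool([
  {"tx":0,"ty":0,"tz":-0.003,"yaw":0,"hand":0.1},
  {"tx":0,"ty":0,"tz":-0.005,"yaw":0,"hand":0.0},
  {"tx":0,"ty":0,"tz":-0.007,"yaw":0,"hand":-0.1},
  {"tx":0,"ty":0,"tz":-0.008,"yaw":0,"hand":-0.2},
  {"tx":0,"ty":0,"tz":-0.008,"yaw":0,"hand":-0.4},
  {"tx":0,"ty":0,"tz":-0.008,"yaw":0,"hand":-0.4},
], force=100)

```text
t: 12.85
ee_pos: [0.538, -0.3768, 0.0409]
orientation: [[-0.262, 0.965, 0.004], [0.965, 0.262, -0.003], [-0.004, 0.003, -1.0]]
wrist_force: [1.0, -2.0, 8.6]
finger_gap: 0.032
```

```bash
python3 - <<'E'
from h import *
s=manip.observe();print(s['ee_pos'],s['wrist_force'],s['ft_torque'],s['finger_gap'])
im=manip.snapshot('top');crop(im,310,170,410,245,8,'pics/t11.png')
E
```

```text
[ 0.53799119 -0.37679475  0.04094319] [ 0.98241252 -2.02053627  8.57219832] [-0.28003589 -0.03335443 -0.02245489] 0.03204895955734784
```

View pics/t11.png

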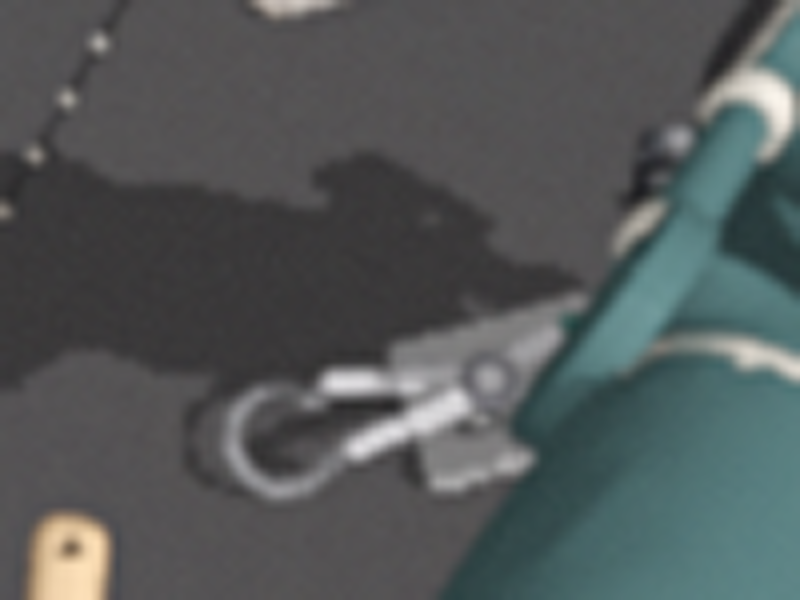

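Emit:
servo_tool([
  {"tx":0,"ty":0,"tz":-0.02,"yaw":0,"hand":-0.4},
  {"tx":0,"ty":0,"tz":-0.04,"yaw":0,"hand":-0.4},
  {"tx":0,"ty":0,"tz":-0.1,"yaw":0,"hand":-0.4},
  {"tx":0,"ty":0,"tz":-0.2,"yaw":0,"hand":-0.4},
  {"tx":0,"ty":0,"tz":-0.3,"yaw":0,"hand":-0.4},
  {"tx":0.05,"ty":0,"tz":-0.4,"yaw":0,"hand":-0.4},
  {"tx":0.2,"ty":0,"tz":-0.4,"yaw":0,"hand":-0.4},
  {"tx":0.3,"ty":0,"tz":-0.4,"yaw":0,"hand":-0.4},
  {"tx":0.3,"ty":0,"tz":-0.4,"yaw":0,"hand":-0.4},
])

```text
t: 14.02
ee_pos: [0.5118, -0.2862, 0.1593]
orientation: [[-0.264, 0.965, -0.001], [0.965, 0.264, 0.001], [0.001, -0.0, -1.0]]
wrist_force: [0.6, 0.4, -2.3]
finger_gap: 0.0322
```

```bash
python3 - <<'E'
from h import *
s=manip.observe();print(s['t'],s['ee_pos'],s['wrist_force'],s['ft_torque'],s['finger_gap'])
im=manip.snapshot('top');crop(im,280,150,400,240,6,'pics/t12.png')
im=manip.snapshot('scene');crop(im,280,140,480,290,4,'pics/s12.png')
E
```

```text
14.025 [ 0.51176658 -0.28623508  0.15932284] [ 0.61192901  0.35217032 -2.33195576] [-0.13258735 -0.00270385 -0.00981723] 0.03215521413081388
```

View pics/t12.png

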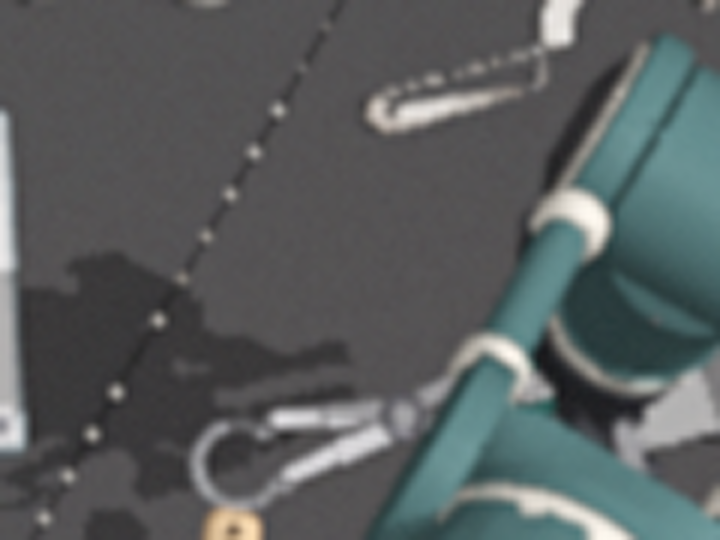

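View pics/s12.png

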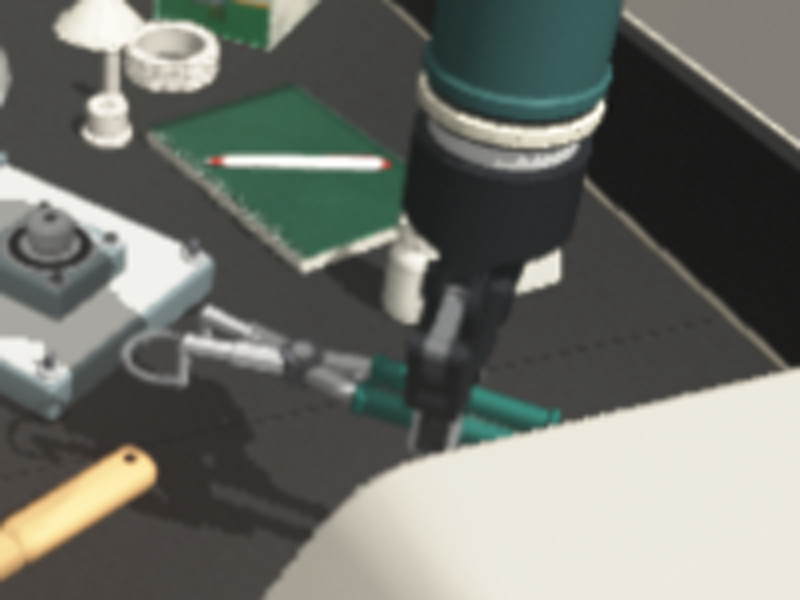

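```bash
python3 - <<'E'
from h import *
go([.6215,-.1032,.16],.266)
E
```

```text
t14.12 tx 0.5005 ty 0.5116 tz -0.0018 yaw -0.0000 rows 3.4356068608912307 0.0007078675760390537 gap 0.03204388926324452
```

Emit:
servo_tool([
  {"tx":0.08,"ty":0.08,"tz":0,"yaw":0,"hand":-0.4},
  {"tx":0.2,"ty":0.2,"tz":0,"yaw":0,"hand":-0.4},
  {"tx":0.32,"ty":0.32,"tz":0,"yaw":0,"hand":-0.4},
  {"tx":0.43,"ty":0.44,"tz":0,"yaw":0,"hand":-0.4},
  {"tx":0.49,"ty":0.5,"tz":0,"yaw":0,"hand":-0.4},
  {"tx":0.5,"ty":0.51,"tz":0,"yaw":0,"hand":-0.4},
  {"tx":0.5,"ty":0.51,"tz":0,"yaw":0,"hand":-0.4},
  {"tx":0.5,"ty":0.51,"tz":0,"yaw":0,"hand":-0.4},
])

```text
t: 15.12
ee_pos: [0.6205, -0.1048, 0.1586]
orientation: [[-0.261, 0.965, -0.0], [0.965, 0.261, -0.0], [-0.0, -0.001, -1.0]]
wrist_force: [0.3, -1.2, -1.8]
finger_gap: 0.0319
```

```bash
python3 - <<'E'
from h import *
s=manip.observe();print(s['t'],s['ee_pos'],s['wrist_force'],s['ft_torque'],s['finger_gap'])
im=manip.snapshot('top');cv2.imwrite('pics/top13.png',im);crop(im,220,150,310,220,8,'pics/t13.png')
im=manip.snapshot('scene');cv2.imwrite('pics/scene13.png',im);crop(im,240,130,380,235,5.5,'pics/s13.png')
E
```

```text
15.125 [ 0.62051802 -0.10483859  0.15862548] [ 0.28085968 -1.1779653  -1.75989181] [-0.11398828 -0.04472089  0.01673778] 0.03189692116405839
```

View pics/t13.png

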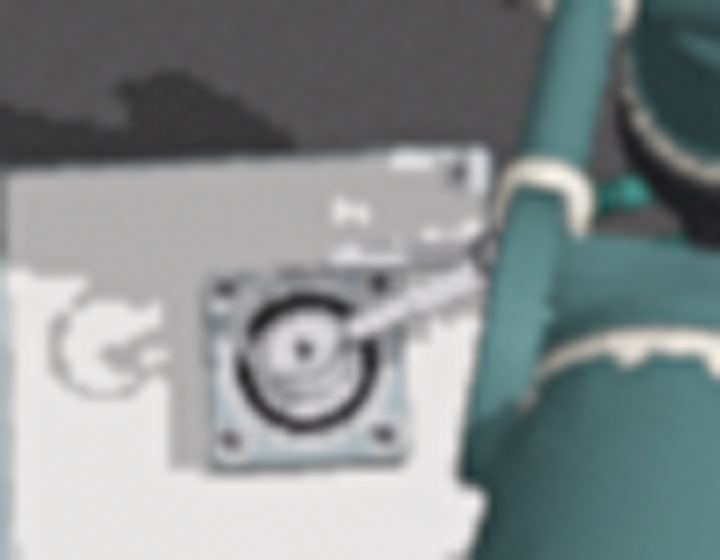

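View pics/s13.png

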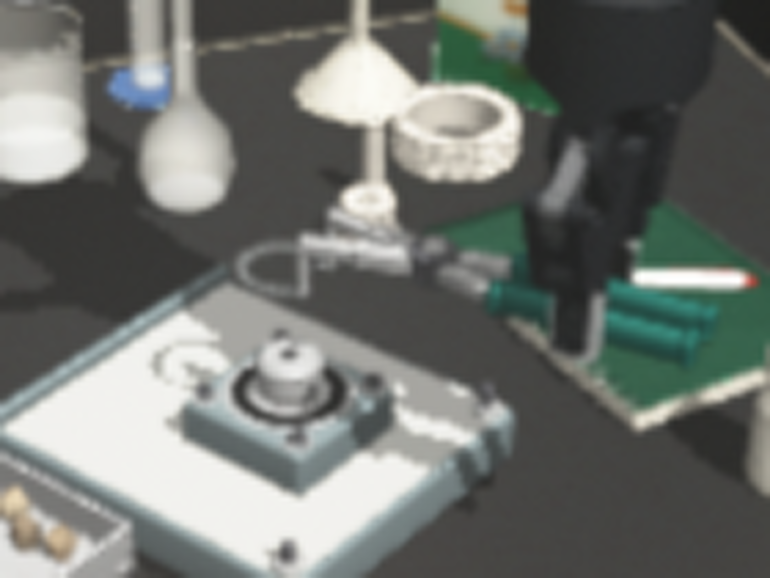

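```bash
cat >> h.py <<'E'
def pl3(q,L):
    # q: x,y,z pivot, yaw, pitch(nose up +)
    L=np.atleast_2d(np.array(L,float)); c,s=np.cos(q[4]),np.sin(q[4])
    x=c*L[:,0]-s*L[:,2]; z=s*L[:,0]+c*L[:,2]
    r=tf([q[0],q[1],q[3]],np.c_[x,L[:,1],z]); r[:,2]+=q[2]; return r
def ovp(name,src,box,F,q,fn,M=(.5832,.0377,.042)):
    x0,y0,x1,y1=box; im=cv2.imread(src)
    c=cv2.resize(im[y0:y1,x0:x1],None,fx=F,fy=F,interpolation=cv2.INTER_CUBIC)
    def poly(W,col):
        u=(px(name,W)-[x0,y0]+.5)*F-.5; cv2.polylines(c,[np.round(u).astype(np.int32)],False,col,1,cv2.LINE_AA)
    th=np.linspace(0,2*np.pi,50)
    for R in(.0172,.0212): poly(pl3(q,[(.076+R*np.cos(t),R*np.sin(t),-.026) for t in th]),(0,0,255))
    poly(pl3(q,[(.006*np.cos(t),.006*np.sin(t),.005) for t in th]),(0,255,0))
    for s in(-1,1):
        poly(pl3(q,[(-.034,s*.0185,0),(-.126,s*.0185,0)]),(255,0,255))
        poly(pl3(q,[(-.126,s*.0185,-.0075),(-.126,s*.0185,.0075)]),(255,0,255))
    for R,z in((.016,.0855),(.013,.0885),(.016,.0705),(.0205,.068)): poly(tf(M,[(R*np.cos(t),R*np.sin(t),z) for t in th]),(255,120,0))
    cv2.imwrite(fn,c)
E
python3 - <<'E'
from h import *
s=manip.observe();e=s['ee_pos']
u=np.array([np.cos(1.835),np.sin(1.835)])
q=[*(e[:2]+.07*u),e[2]+.004,1.835,0]; print(q)
ovp('scene','pics/scene13.png',(270,155,380,225),7,q,'pics/o13s.png')
ovp('top','pics/top13.png',(235,170,285,215),14,q,'pics/o13t.png')
E
```

```text
[np.float64(0.6022323778108504), np.float64(-0.03715036551868858), np.float64(0.16272001709120926), 1.835, 0]
```

View pics/o13s.png

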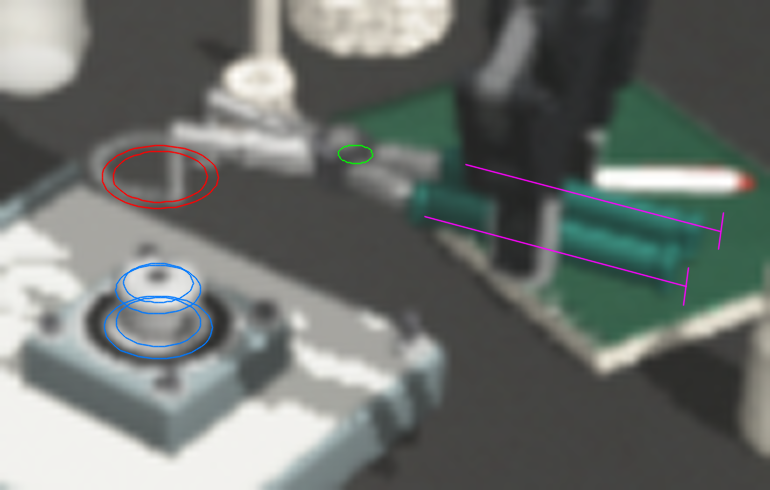

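View pics/o13t.png

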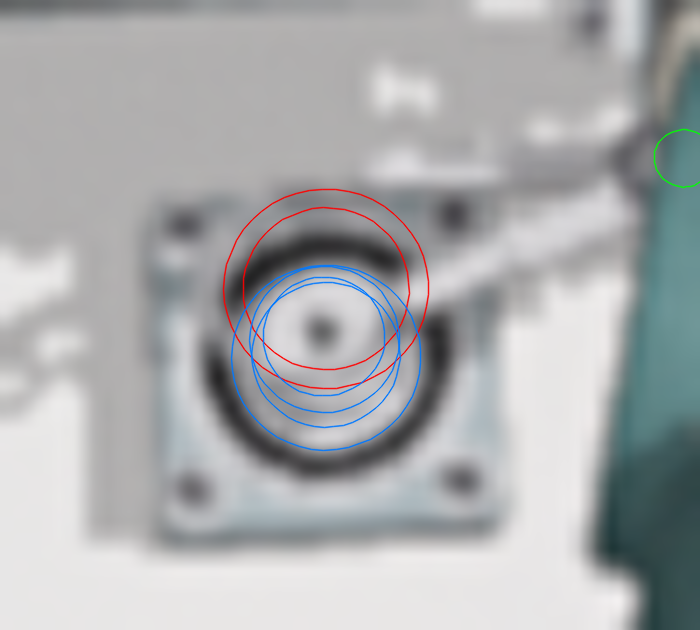

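```bash
python3 - <<'E'
from h import *
a=cv2.imread('pics/top13.png');x0,y0,x1,y1=235,170,285,215
b=cv2.imread('pics/top0.png')
f=lambda im:cv2.resize(im[y0:y1,x0:x1],None,fx=8,fy=8,interpolation=cv2.INTER_CUBIC)
d=np.clip(cv2.absdiff(f(a),f(b)).astype(int)*2,0,255).astype(np.uint8)
cv2.imwrite('pics/d13.png',np.hstack([f(a),d]))
a=cv2.imread('pics/scene13.png');cv2.imwrite('pics/r13s.png',cv2.resize(a[158:190,278:340],None,fx=12,fy=12,interpolation=cv2.INTER_CUBIC))
print(at('top',[(347.0,219.4)],.168), manip.observe()['ee_pos'])
E
```

```text
[[ 0.49023658 -0.21544869  0.168     ]] [ 0.62051222 -0.10472142  0.15872002]
```

View pics/d13.png

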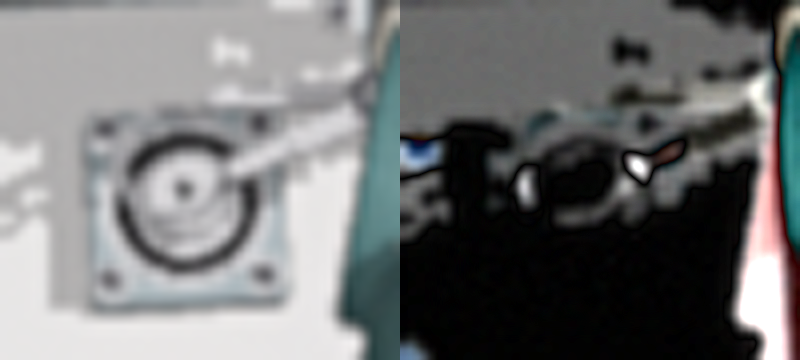

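View pics/r13s.png

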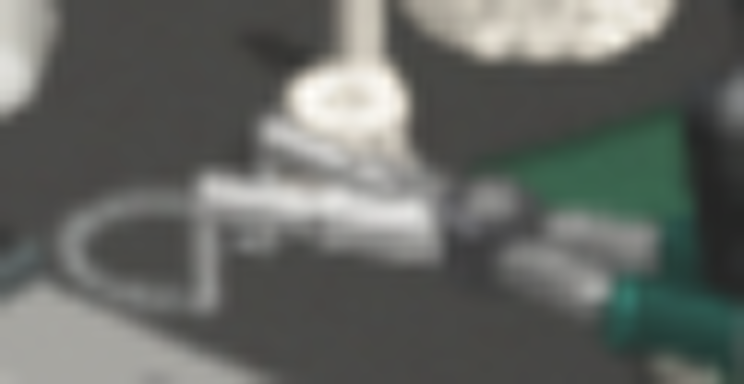

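```bash
cat >> h.py <<'E'
def tri(a,b):
    o1,d1=ray('top',a);o2,d2=ray('scene',b);d1=d1[0]/np.linalg.norm(d1);d2=d2[0]/np.linalg.norm(d2)
    A=np.c_[d1,-d2];t=np.linalg.lstsq(A,o2-o1,rcond=None)[0];return (o1+d1*t[0]+o2+d2*t[1])/2,np.linalg.norm(o1+d1*t[0]-o2-d2*t[1])
E
python3 - <<'E'
from h import *
e=manip.observe()['ee_pos'];u=np.array([np.cos(1.835),np.sin(1.835)])
q=[*(e[:2]+.07*u),e[2]+.004,1.835,0]
m=pl3(q,[(.076,0,-.026)]);print('model ring',m,px('top',m),px('scene',m))
print(tri((257.1,189.2),px('scene',m)[0]+[-1.6,-1.9]))
for P in([.5832,.0377,.0885],[.5832,.0377,.0705]): print(px('top',[P]),px('scene',[P]))
# pivot from scene at given dist
q=[*(e[:2]+.075*u),e[2]+.004,1.835,0]
for pt in(0,.03,.06,.09):
    qq=q[:4]+[pt]; print(pt,px('scene',pl3(qq,[(0,0,.0)])),px('scene',pl3(qq,[(.076,0,-.026)])),px('top',pl3(qq,[(.076,0,-.026)])))
E
```

```text
model ring [[0.58238569 0.03621249 0.13672002]] [[257.79487168 190.11401179]] [[292.38240123 179.71085914]]
(array([0.58253643, 0.03936051, 0.1414609 ]), np.float64(0.003775413227999887))
[[257.65728046 193.52526654]] [[292.13089267 194.88761042]]
[[257.7914643  194.84393246]] [[292.11891435 200.45932831]]
0 [[318.29677769 177.77961002]] [[290.63970891 179.23603036]] [[256.12801332 190.55525979]]
0.03 [[318.29677769 177.77961002]] [[290.37950977 178.40651221]] [[255.85887511 190.44137069]]
0.06 [[318.29677769 177.77961002]] [[290.14280087 177.57464136]] [[255.61182455 190.31934126]]
0.09 [[318.29677769 177.77961002]] [[289.92984709 176.74106388]] [[255.38717822 190.18924026]]
```

Emit:
servo_tool([
  {"tx":0,"ty":0,"tz":0.04,"yaw":0,"hand":-0.4},
  {"tx":0,"ty":0,"tz":0.08,"yaw":0,"hand":-0.4},
  {"tx":0,"ty":0,"tz":0.1,"yaw":0,"hand":-0.4},
  {"tx":0,"ty":0,"tz":0.11,"yaw":0,"hand":-0.4},
  {"tx":0,"ty":0,"tz":0.11,"yaw":0,"hand":-0.4},
  {"tx":0,"ty":0,"tz":0.11,"yaw":0,"hand":-0.4},
])

```text
t: 15.98
ee_pos: [0.6214, -0.1035, 0.1262]
orientation: [[-0.262, 0.965, 0.001], [0.965, 0.262, -0.0], [-0.0, 0.001, -1.0]]
wrist_force: [-0.3, -1.0, -2.6]
finger_gap: 0.0318
```

```bash
cat > look.py <<'E'
from h import *
import sys
n=sys.argv[1]
s=manip.observe();print(s['t'],s['ee_pos'],s['wrist_force'],s['ft_torque'],s['finger_gap'])
t=manip.snapshot('top');cv2.imwrite(f'pics/top{n}.png',t);c=manip.snapshot('scene');cv2.imwrite(f'pics/scene{n}.png',c)
a=cv2.resize(t[172:214,236:286],None,fx=8,fy=8,interpolation=cv2.INTER_CUBIC)
b=cv2.resize(c[166:214,268:324],None,fx=7,fy=7,interpolation=cv2.INTER_CUBIC)
cv2.imwrite(f'pics/ab{n}.png',np.hstack([a,b[:336]]))
E
python3 look.py 14
```

```text
15.975 [ 0.62135344 -0.10353377  0.12617378] [-0.29465147 -0.96964256 -2.6213216 ] [-0.08748389 -0.03253764 -0.01941398] 0.03179390050554191
```

View pics/ab14.png

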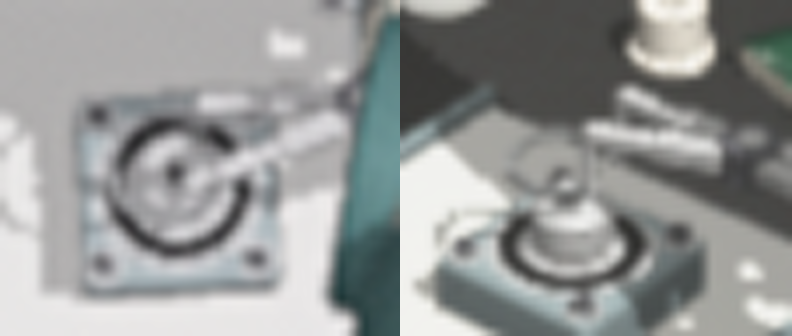

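```bash
cat > ring.py <<'E'
from h import *
import sys
n=sys.argv[1]; C=np.array([float(v) for v in sys.argv[2:5]])
th=np.linspace(0,2*np.pi,60)
def f(name,src,x0,y0,x1,y1,F):
    im=cv2.imread(src);c=cv2.resize(im[y0:y1,x0:x1],None,fx=F,fy=F,interpolation=cv2.INTER_CUBIC);raw=c.copy()
    for ctr,R,col in((C,.0172,(0,0,255)),(C,.0212,(0,0,255)),([.5832,.0377,.0855],.016,(255,100,0)),([.5832,.0377,.068],.0205,(255,100,0))):
        W=np.c_[ctr[0]+R*np.cos(th),ctr[1]+R*np.sin(th),np.full(60,ctr[2])]
        u=(px(name,W)-[x0,y0]+.5)*F-.5; cv2.polylines(c,[np.round(u).astype(np.int32)],True,col,1,cv2.LINE_AA)
    return np.hstack([raw,c])
a=f('scene',f'pics/scene{n}.png',274,172,310,208,11); b=f('top',f'pics/top{n}.png',240,174,276,200,11)
cv2.imwrite(f'pics/ring{n}.png',np.vstack([a,b])[:600*2])
E
python3 ring.py 14 .583 .038 .104
```

View pics/ring14.png

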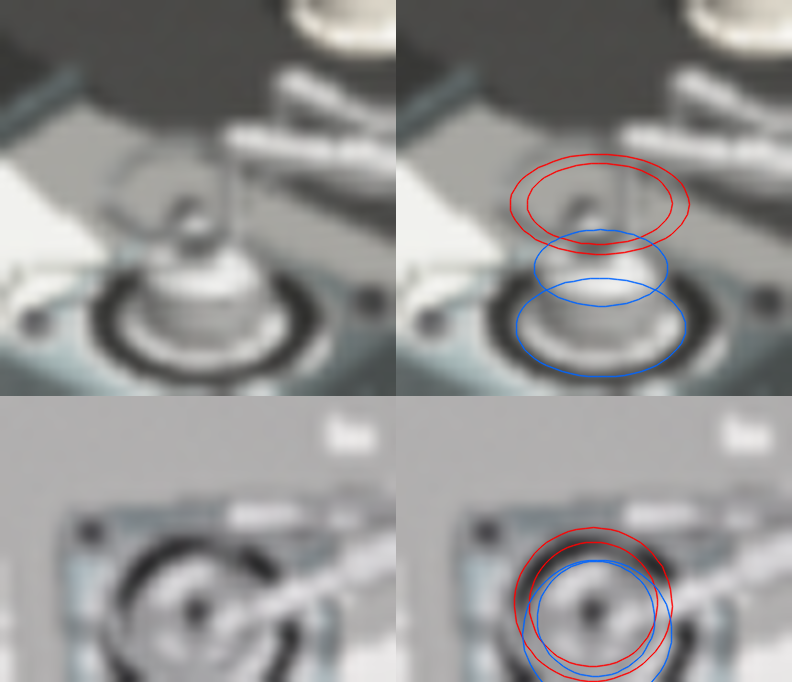

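```bash
cat > fitr.py <<'E'
from h import *
import sys
# least squares photometric: compare with ring-band darkness/brightness change? use top diff
n=sys.argv[1];C=np.array([float(v) for v in sys.argv[2:5]])
a=cv2.imread(f'pics/top{n}.png');b=cv2.imread('pics/top0.png');x0,y0,x1,y1=240,174,280,210;F=14
f=lambda im:cv2.resize(im[y0:y1,x0:x1],None,fx=F,fy=F,interpolation=cv2.INTER_CUBIC)
d=np.clip(128+(f(a).astype(int)-f(b).astype(int)),0,255).astype(np.uint8)
th=np.linspace(0,2*np.pi,80)
for ctr,R,col in((C,.0192,(0,0,255)),([.5832,.0377,.068],.0205,(255,100,0)),([.5832,.0377,.066],.0275,(255,100,0))):
    W=np.c_[ctr[0]+R*np.cos(th),ctr[1]+R*np.sin(th),np.full(80,ctr[2])]
    u=(px('top',W)-[x0,y0]+.5)*F-.5; cv2.polylines(d,[np.round(u).astype(np.int32)],True,col,1,cv2.LINE_AA)
cv2.imwrite(f'pics/fd{n}.png',d)
E
python3 fitr.py 14 .583 .038 .106
```

```text
(no output)
```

View pics/fd14.png

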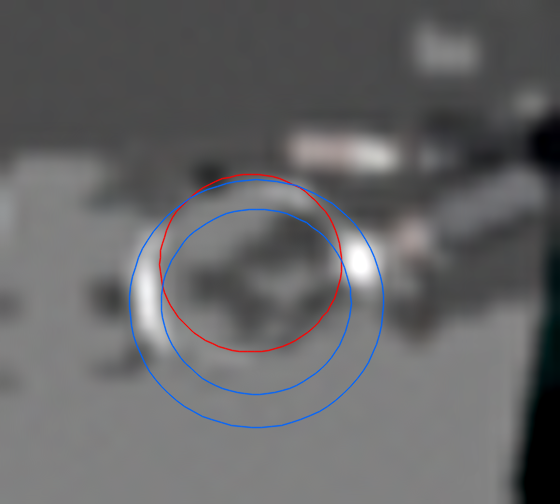

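Emit:
servo_tool([
  {"tx":-0.008,"ty":0.0006,"tz":0.01,"yaw":0,"hand":-0.4},
  {"tx":-0.008,"ty":0.0006,"tz":0.025,"yaw":0,"hand":-0.4},
  {"tx":-0.008,"ty":0.0006,"tz":0.035,"yaw":0,"hand":-0.4},
  {"tx":-0.008,"ty":0.0006,"tz":0.035,"yaw":0,"hand":-0.4},
  {"tx":-0.008,"ty":0.0006,"tz":0.035,"yaw":0,"hand":-0.4},
])

```text
t: 16.7
ee_pos: [0.6218, -0.1058, 0.1152]
orientation: [[-0.262, 0.965, -0.0], [0.965, 0.262, 0.0], [0.0, -0.0, -1.0]]
wrist_force: [0.4, 0.1, -2.1]
finger_gap: 0.0319
```

```bash
python3 look.py 15; python3 ring.py 15 .583 .038 .0965; python3 fitr.py 15 .583 .038 .0965
```

```text
16.7 [ 0.6217598  -0.10579518  0.1151962 ] [ 0.35063238  0.09574222 -2.09420793] [-0.13249368  0.01709127  0.02451143] 0.031882938195435105
```

View pics/ring15.png

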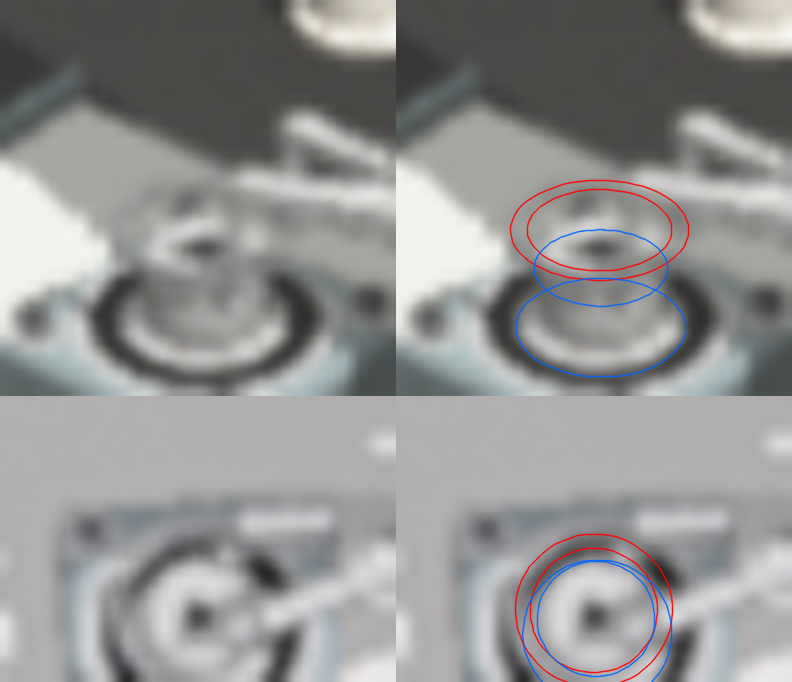

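View pics/fd15.png

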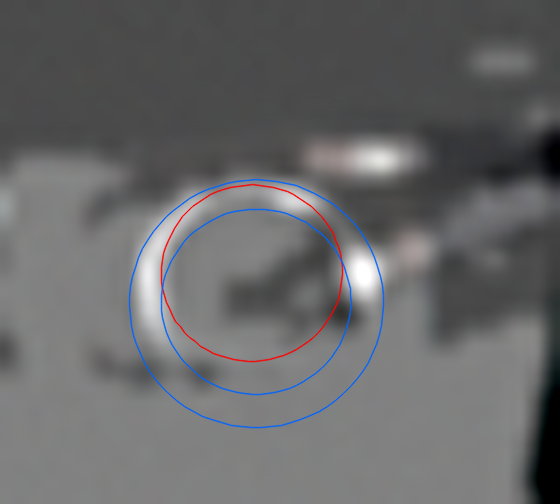

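```bash
python3 - <<'E'
from h import *
a=cv2.imread('pics/top15.png').astype(float).mean(2);b=cv2.imread('pics/top0.png').astype(float).mean(2)
x0,y0,x1,y1=240,174,280,210;F=14
f=lambda im:cv2.resize(im[y0:y1,x0:x1],None,fx=F,fy=F,interpolation=cv2.INTER_CUBIC)
d=f(a)-f(b)
c=np.array([252,278]);pts=[]
for t in np.radians(np.arange(150,335,8)):
    r=np.arange(75,125); P=c+np.c_[r*np.cos(t),r*np.sin(t)]
    v=d[P[:,1].round().astype(int),P[:,0].round().astype(int)]
    if v.max()>15:
        w=np.clip(v-v.max()*.5,0,None); pts.append(c+ (r*w).sum()/w.sum()*np.array([np.cos(t),np.sin(t)])); print(np.degrees(t).round(),v.max().round(),(r*w).sum()/w.sum())
pts=np.array(pts)
for R in(88,91,94,98,None):
    g=(lambda p:np.hypot(*(pts-p[:2]).T)-(R or p[2]))
    s=least_squares(g,[252,272,91],loss='soft_l1',f_scale=2);print(R,s.x,s.cost)
E
```

```text
150.0 51.0 104.98989400779197
158.0 72.0 105.07181886760769
166.0 90.0 103.74345257988439
174.0 101.0 103.96032442793741
182.0 110.0 103.95805661596904
190.0 95.0 103.61275972828471
198.0 92.0 100.50061208656895
206.0 85.0 99.57350037499448
214.0 73.0 96.95088952885823
222.0 66.0 93.84932943172743
230.0 61.0 93.69328979887429
238.0 40.0 90.97961421874894
246.0 17.0 86.27125528403485
254.0 18.0 87.42875193575098
262.0 25.0 88.47380079076126
270.0 25.0 88.22535273394462
278.0 31.0 88.10150917922336
286.0 56.0 87.74709242014625
294.0 85.0 87.62441547773957
302.0 83.0 89.85982321087214
310.0 49.0 94.68909340522296
88 [238.38921803 278.86662738  91.        ] 109.56396979183597
91 [240.8621033  281.27469044  91.        ] 76.16390185670201
94 [243.56818401 283.69016852  91.        ] 49.75053720409939
98 [247.23025292 287.26955661  91.        ] 32.43862982777692
None [248.16164753 288.39347069  99.14558747] 31.6691526107933
```

Emit:
servo_tool([
  {"tx":-0.0036,"ty":0.004,"tz":0.0,"yaw":0,"hand":-0.4},
  {"tx":-0.0036,"ty":0.004,"tz":0.008,"yaw":0,"hand":-0.4},
  {"tx":-0.0036,"ty":0.004,"tz":0.017,"yaw":0,"hand":-0.4},
  {"tx":-0.0036,"ty":0.004,"tz":0.022,"yaw":0,"hand":-0.4},
  {"tx":-0.0036,"ty":0.004,"tz":0.022,"yaw":0,"hand":-0.4},
  {"tx":-0.0036,"ty":0.004,"tz":0.022,"yaw":0,"hand":-0.4},
])

```text
t: 17.55
ee_pos: [0.6232, -0.1065, 0.1087]
orientation: [[-0.262, 0.965, 0.0], [0.965, 0.262, -0.0], [-0.0, 0.0, -1.0]]
wrist_force: [-0.8, -0.6, -2.0]
finger_gap: 0.0321
```

```bash
python3 look.py 16; python3 ring.py 16 .583 .038 .09; python3 fitr.py 16 .583 .038 .09
```

```text
17.55 [ 0.62323584 -0.10653213  0.10866413] [-0.84200023 -0.57849667 -1.98755752] [-0.0842075  -0.00172113  0.02129041] 0.03211643770892959
```

View pics/ring16.png

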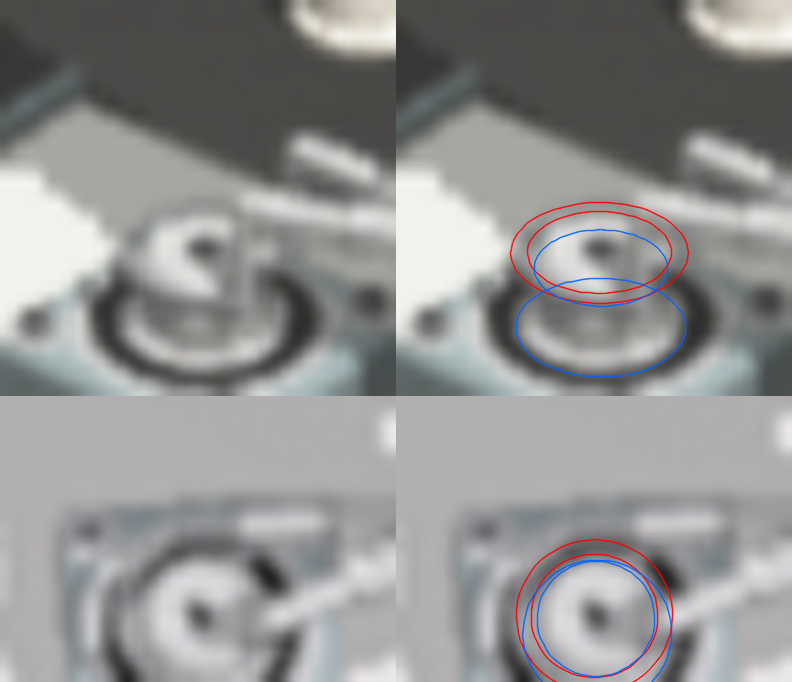

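View pics/fd16.png

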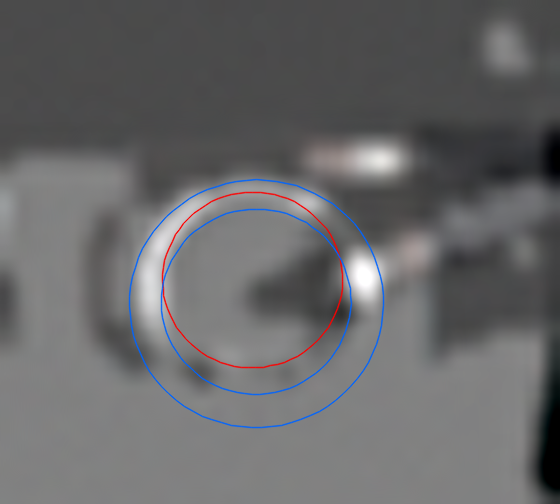

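Emit:
servo_tool([
  {"tx":-0.002,"ty":0.0,"tz":0.005,"yaw":0,"hand":-0.4},
  {"tx":-0.002,"ty":0.0,"tz":0.01,"yaw":0,"hand":-0.4},
  {"tx":-0.002,"ty":0.0,"tz":0.015,"yaw":0,"hand":-0.4},
  {"tx":-0.002,"ty":0.0,"tz":0.015,"yaw":0,"hand":-0.4},
])

```text
t: 18.15
ee_pos: [0.6232, -0.107, 0.1039]
orientation: [[-0.262, 0.965, -0.0], [0.965, 0.262, 0.0], [0.0, -0.0, -1.0]]
wrist_force: [0.7, 0.2, -2.3]
finger_gap: 0.0321
```

```bash
python3 look.py 17; python3 ring.py 17 .583 .038 .085; python3 fitr.py 17 .583 .038 .085
```

```text
18.15 [ 0.62321399 -0.10704505  0.10388784] [ 0.65375688  0.22917173 -2.29548827] [-0.13998018 -0.01896509 -0.04158531] 0.0321262953961933
```

View pics/ring17.png

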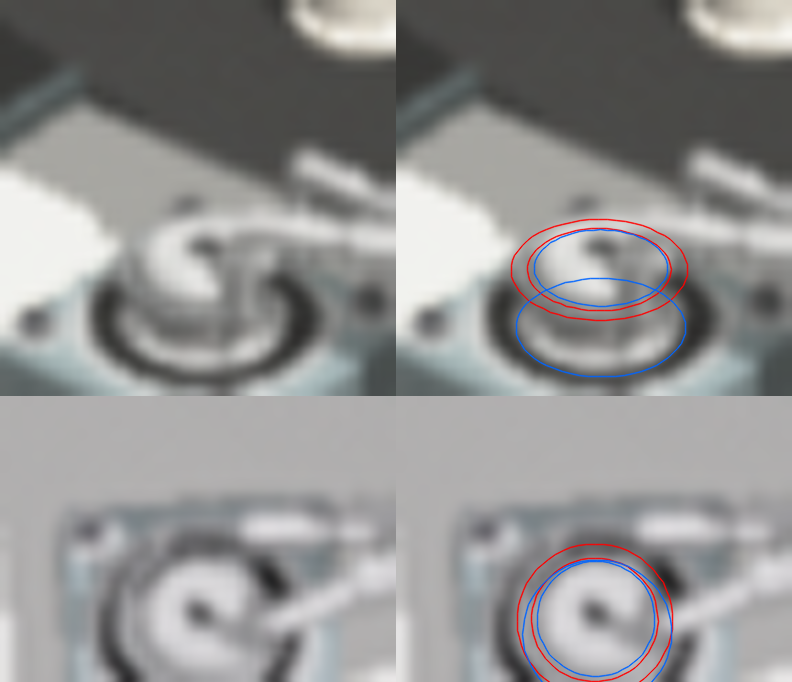

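View pics/fd17.png

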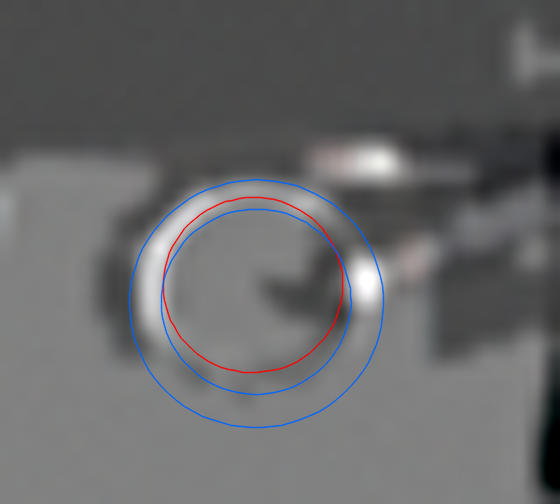

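Emit:
servo_tool([
  {"tx":-0.002,"ty":0.0,"tz":0.004,"yaw":0,"hand":-0.4},
  {"tx":-0.002,"ty":0.0,"tz":0.008,"yaw":0,"hand":-0.4},
  {"tx":-0.002,"ty":0.0,"tz":0.012,"yaw":0,"hand":-0.4},
  {"tx":-0.002,"ty":0.0,"tz":0.012,"yaw":0,"hand":-0.4},
])

```text
t: 18.75
ee_pos: [0.6234, -0.1077, 0.1003]
orientation: [[-0.262, 0.965, -0.0], [0.965, 0.262, 0.0], [0.0, -0.0, -1.0]]
wrist_force: [0.1, 0.5, -2.2]
finger_gap: 0.0321
```

```bash
python3 look.py 18; python3 ring.py 18 .583 .038 .080; python3 fitr.py 18 .583 .038 .080
```

```text
18.75 [ 0.62340037 -0.10765612  0.10033826] [ 0.07126497  0.51345142 -2.19989046] [-0.12070811 -0.04605236 -0.01007765] 0.032050609182852956
```

View pics/ring18.png

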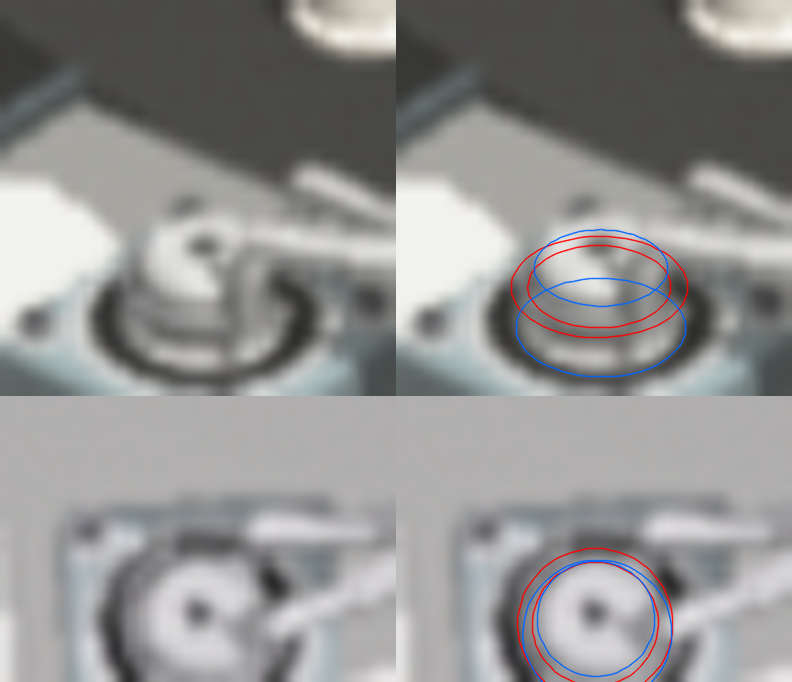

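View pics/fd18.png

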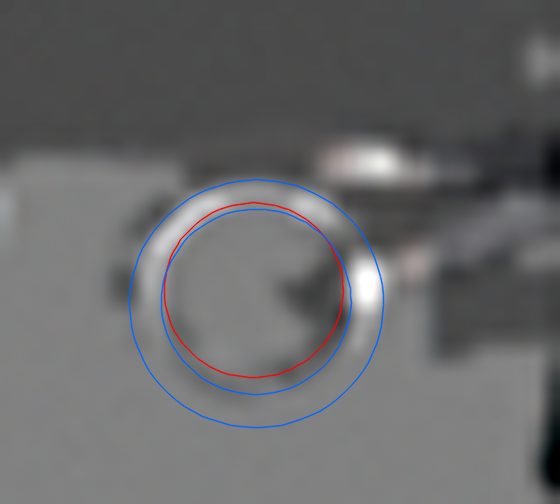

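Emit:
servo_tool([
  {"tx":-0.001,"ty":0.0,"tz":0.005,"yaw":0,"hand":-0.4},
  {"tx":-0.001,"ty":0.0,"tz":0.01,"yaw":0,"hand":-0.4},
  {"tx":-0.001,"ty":0.0,"tz":0.015,"yaw":0,"hand":-0.4},
  {"tx":-0.001,"ty":0.0,"tz":0.019,"yaw":0,"hand":-0.4},
  {"tx":-0.001,"ty":0.0,"tz":0.019,"yaw":0,"hand":-0.4},
])

```text
t: 19.48
ee_pos: [0.6235, -0.108, 0.0946]
orientation: [[-0.262, 0.965, -0.0], [0.965, 0.262, 0.0], [0.0, -0.0, -1.0]]
wrist_force: [0.1, 0.1, -3.0]
finger_gap: 0.0319
```

```bash
python3 look.py 19; python3 ring.py 19 .583 .038 .0745
```

```text
19.475 [ 0.62349785 -0.10795672  0.09463857] [ 0.10113495  0.08160439 -3.00082967] [-1.10399200e-01  2.18391586e-07 -1.70029634e-02] 0.03191495570453383
```

View pics/ring19.png

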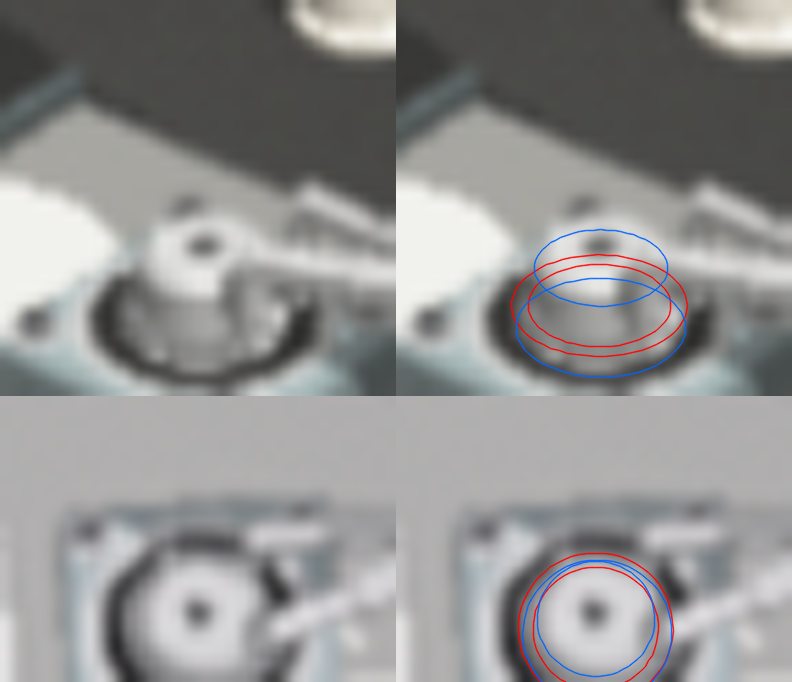

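Emit:
servo_tool([
  {"tx":0,"ty":0.0,"tz":0.004,"yaw":0,"hand":-0.4},
  {"tx":0,"ty":0.0,"tz":0.008,"yaw":0,"hand":-0.4},
  {"tx":0,"ty":0.0,"tz":0.008,"yaw":0,"hand":-0.4},
])

```text
t: 19.95
ee_pos: [0.6235, -0.108, 0.0923]
orientation: [[-0.262, 0.965, -0.0], [0.965, 0.262, 0.0], [0.0, -0.0, -1.0]]
wrist_force: [-0.5, -0.1, -2.6]
finger_gap: 0.032
```

Emit:
servo_tool([
  {"tx":0,"ty":0.0,"tz":0.004,"yaw":0,"hand":-0.4},
  {"tx":0,"ty":0.0,"tz":0.004,"yaw":0,"hand":-0.4},
])

```text
t: 20.2
ee_pos: [0.6237, -0.108, 0.0913]
orientation: [[-0.262, 0.965, 0.0], [0.965, 0.262, -0.0], [-0.0, 0.0, -1.0]]
wrist_force: [-1.0, -1.1, -0.6]
finger_gap: 0.0323
```

Emit:
servo_tool([
  {"tx":0,"ty":0.0,"tz":0.003,"yaw":0,"hand":-0.4},
  {"tx":0,"ty":0.0,"tz":0.003,"yaw":0,"hand":-0.4},
])

```text
t: 20.45
ee_pos: [0.6238, -0.1081, 0.0906]
orientation: [[-0.262, 0.965, 0.0], [0.965, 0.262, -0.0], [-0.0, 0.0, -1.0]]
wrist_force: [-0.5, -1.1, 0.5]
finger_gap: 0.032
```

Emit:
servo_tool([
  {"tx":0,"ty":0.0,"tz":-0.004,"yaw":0,"hand":-0.4},
  {"tx":0,"ty":0.0,"tz":-0.0078,"yaw":0,"hand":-0.4},
  {"tx":0,"ty":0.0,"tz":-0.0078,"yaw":0,"hand":-0.4},
  {"tx":0,"ty":0.0,"tz":-0.0078,"yaw":0,"hand":-0.4},
])

```text
t: 20.95
ee_pos: [0.6234, -0.1079, 0.0925]
orientation: [[-0.262, 0.965, -0.0], [0.965, 0.262, 0.0], [0.0, -0.0, -1.0]]
wrist_force: [-1.4, 0.5, -2.3]
finger_gap: 0.0321
```

```bash
python3 look.py 20; python3 ring.py 20 .583 .038 .0707; python3 fitr.py 20 .583 .038 .0707; python3 - <<'E'
from h import *
e=manip.observe()['ee_pos'];u=np.array([np.cos(1.835),np.sin(1.835)])
q=[*(e[:2]+.0725*u),e[2]+.004,1.835,0]
ovp('scene','pics/scene20.png',(270,165,380,235),7,q,'pics/o20s.png')
E
```

```text
20.95 [ 0.62344095 -0.10789036  0.09246364] [-1.38050751  0.45645606 -2.2520887 ] [-0.14221443 -0.03773315  0.03977737] 0.03206880683990183
```

View pics/ring20.png

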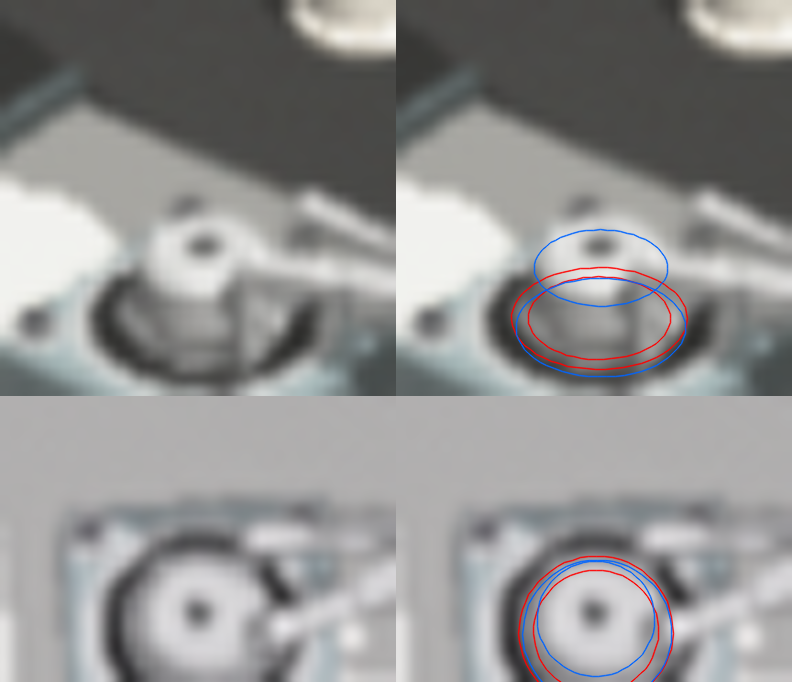

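View pics/o20s.png

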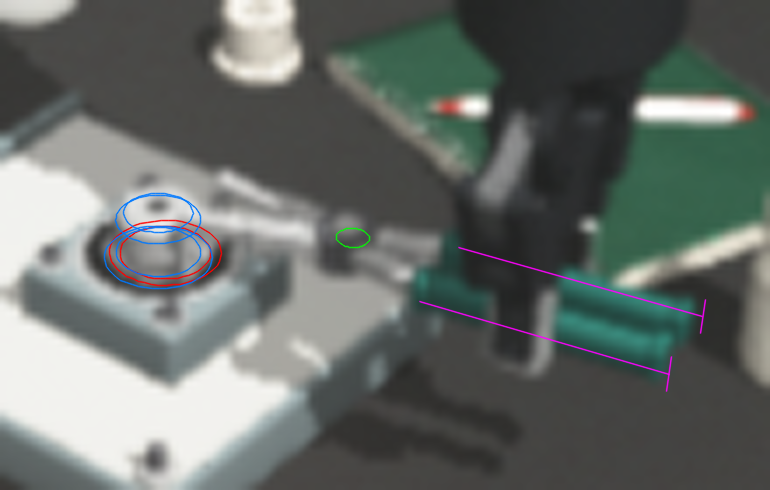

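View pics/fd20.png

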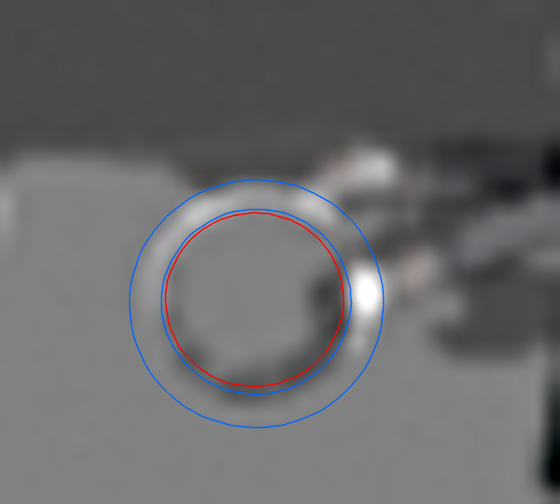

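```bash
python3 - <<'E'
from h import *
a=manip.snapshot('scene');crop(a,110,110,430,280,2.4,'pics/f1.png')
s=manip.observe();print(s['t'],s['ee_pos'],s['wrist_force'],s['ft_torque'],s['finger_gap'])
E
```

```text
21.1 [ 0.62347574 -0.10791609  0.09250616] [-0.25259528  0.48470899 -1.84891231] [-0.16161058 -0.06271782 -0.02266296] 0.03179495882215492
```

View pics/f1.png

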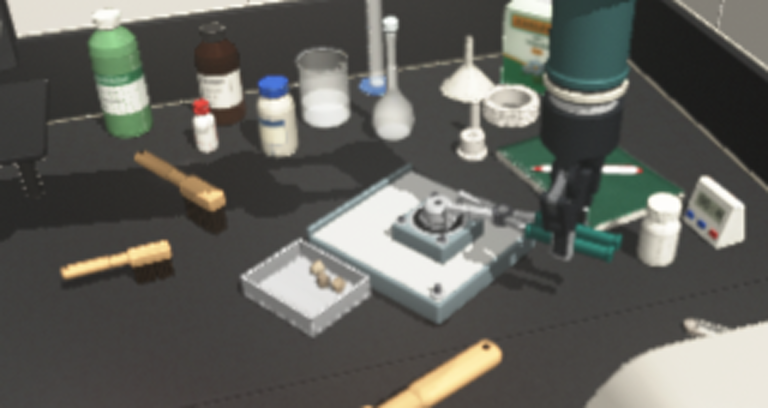

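View pics/top20.png

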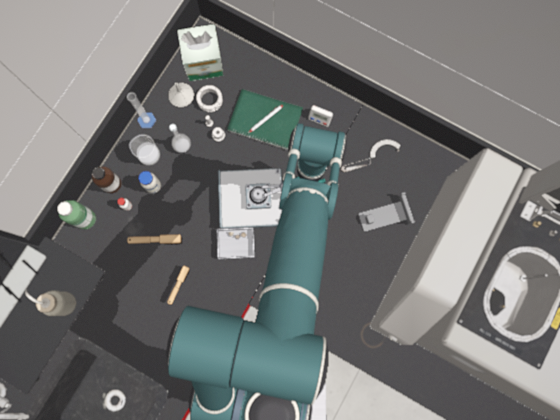

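```bash
python3 -c "
from bench import manip
print(manip.hand_in())"
```

```text
the job is handed in; nothing more can be done
None
```

I swept the three chips into the tray with the middle-sized brush and stood the brush back on the worktop. Then I lifted the pliers, squeezed them to the stop and lowered the spread ring over the spindle. I handed the job in at about 21 s with the ring held at the groove.

**What the last checks showed:**
- **Height:** the ring touched the bearing with about 3 N, and I then raised it again. It should now sit within about 0.5 mm of groove height, and the wrist force is back to the pliers' weight, so it is not pressing.
- **Centring:** no side force showed on the way down. The ring is around the spindle, so the clearance alone keeps it within about 2 mm of the axis.
- **Rest of the scene:** the last pictures show all three chips in the tray, the brush upright and released, and the jars and spanner where they were.

**What disagreed or stayed uncertain:**
- **Finger opening:** it read 32 mm instead of the 37 mm expected at the stop, with the grip set to 100 N. The ring looks fully spread in the pictures, but I could not read the squeeze angle itself.
- **Ring height by camera:** the pictures put the ring 2–3 mm higher than the touch did. I relied on the touch.
- **Level:** I could only estimate it from the pictures. The pliers may be tipped by about 0.03 rad, which is inside the 0.1 rad limit.

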